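# Clamp a model plate under a sprung bar with a wedge

## Task

On the dental bench, push the orange wedge from its tray under the sprung steel bar of the clamp stand, along the yellow strip, so that the wedge alone holds the bar open. Then pull the blue model plate out of its store, slide it under the raised bar, flat and square along the white lane, front edge fully home against the red stop. Last, draw the wedge out so that the bar comes down on the plate, and lay the wedge back flat in its tray, keeping the plaster model upright throughout and leaving the other things on the bench where they are.

Things in the scene. Friction and masses are not known exactly. Their poses are not given: they have to be found in the camera images.
- stand: Clamp stand, fixed: aluminium bed 250 x 200 mm, 10 mm thick. Origin at bench level straight below the bar's middle; x is the way things are slid in (towards the stop), y across to the left of that, z up. Bed from x = -145 to +105 mm, y = -100 to +100 mm. White lane for the plate, 62 mm wide, centred on y = -30 mm; yellow strip for the wedge, 26 mm wide, centred on y = +55 mm.
- stop (a point): Middle of the red stop's face that takes the plate's front edge, at bed level: stand x = +45, y = -30 mm. The stop is 70 mm wide in y and 12 mm high over the bed.
- clamp (a joint): Angle (rad) of the sprung bar's hinge: 0 closed, grows as the bar rises. Closed, the bar's underside is 6 mm over the bed; on the 12 mm plate it reads about 0.07, on the wedge's 22 mm flat about 0.18. The spring presses the bar down with about 4 to 5 N closed, 6 to 7 N at 0.18, and shuts it when nothing holds it.
- bar_mid (a point): Middle of the bar, on its axis. The bar is a 12 mm round steel rod across the bed at stand x = 0, y = -83 to +83 mm, with a side rod at each end back to hinges at stand x = +90 mm, 30 mm above the bench. Nothing on the stand is higher than 45 mm while the bar is shut.
- wedge: Orange plastic wedge, 101 mm long, 24 wide, about 70 g. Origin on the underside below the middle of its flat top; x points to the thin toe, which goes under the bar; z up. Ramp from 3 mm high at x = +65 up to 22 mm at x = +10, flat 22 mm high from x = +10 to -10, then an upright grip block. With the bar on the flat (wedge origin under the bar) it stays by itself; pushing it in takes 5 to 12 N.
- wedge_grip (a point): Grip point in the wedge's upright grip block: wedge x = -23 mm, 34 mm above the underside. The block is 26 mm long in x, 20 mm wide in y, 46 mm high.
- tray: Steel tool tray, fixed, 160 (x) x 110 (y) x 15 mm high, walls 4 mm. Origin at the centre of its underside; inner floor 4 mm above the bench. The wedge lies in it at the start, toe roughly along the tray's x.
- plate: Blue plastic model plate, 140 (x) x 60 (y) x 12 mm, about 160 g, a plaster tooth model on its rear half. Origin at the centre of its underside; x points to the front edge, which goes to the stop; z up. At the start about 70 mm of the front sticks out of the store, the rest is under its roof: take it by the front's sides, set it down on the bed before the bar, take it again by the model.
- plate_front (a point): Middle of the plate's front edge, at the underside: plate x = +70 mm.
- model_grip (a point): Grip point in the plaster model, plate x = -44 mm, 28 mm above the plate's underside. The model is a block 36 (x) x 34 (y) mm, its top 36 mm and its teeth 41 mm above the plate's underside; grip it across y.
- store: Plate store, fixed: wooden box with a clear roof, open only towards its x, 80 mm long (x = -50 to +30 mm), 92 mm wide, 61 mm high; floor 10 mm thick, 80 mm wide inside, roof underside 56 mm above the bench. Origin at bench level. The plate lies on its floor and is drawn out along x.
- jar: Amber glass jar with white lid, 40 mm across, 45 mm high; bystander. Origin at its underside.
- die: Small terracotta block 30 x 26 x 20 mm with one white tooth on top; bystander. Origin at its underside.
- guide: Grey shade guide 50 x 170 x 12 mm with a row of tooth-coloured tabs; bystander. Origin at its underside.
- brush: Red brush 180 mm long, 8 mm thick, lying along its x; bystander. Origin at its underside.
Mind the look-alikes: they are no part of the job. There is more than one size of the wedge; the job needs the middle-sized.

How it is judged:
By the outcome, as a careful person would: the job done as asked, in the order asked, and still so for the second after the job is handed in, with the robot touching nothing.
It also fails if it takes over 72 s, if anything falls off the work surface, if the arm or the gripper's body presses on something with over 40 N, if the wrist force passes 120 N, or if a joint passes its speed limit or range.

## Robot

A 6-joint arm with a two-finger parallel gripper is mounted at the origin on the work surface. World frame = base frame: x ahead of the robot, y to its left, z up, the work surface at z = 0. Lengths are in m, angles in rad, forces in N, time in s.
With the tool pointing down it reaches from about 0.225 to 0.725 m from the base axis. Payload 3.1 kg.
Tool frame: the origin (TCP) lies at the very end of the fingers, on their centre line; the grasp point (between the pads) lies 19 mm behind it; z points along the fingers, y is the direction in which the jaws open and shut (so a half turn about z gives the same grasp; the last joint's range is limited). The gripper opens to 85 mm and grips with 20 to 120 N. Pads are 22 mm wide; open, the fingers measure 114 mm over their backs; the gripper's body (76 mm by 85 mm) begins 54 mm behind the grasp point. The pads swing forward as they close: fully open they stand 13 mm farther back than shut.
Start: joints at [1.137, 0.048, 0.099, 1.622, 0, 1.443], TCP at [0.158, 0.501, 0.231] pointing down, gripper open.
Joint ranges: [-2.91, 2.91], [-0.99, 1.94], [-1.21, 1.42], [-2.12, 2.29], [-1.49, 1.47], [-3.14, 3.14]. Speed limits (rad/s): [2.79, 2.79, 3.14, 3.14, 3.14, 3.14].

## Interface

Orientations are given as a unit quaternion [w, x, y, z].
In Python, from rig import bot gives the robot as it stands. The module is installed in compiled form; this text tells all that it offers.
- The arm moves only by the tool servo_tool, never from a script. Its argument "steps" is a list of rows, each a list of 3 entries, a list of its own where there are three numbers: the shift along the tool's x, y, z in cm, then the turn about the tool's z in rad, then the opening in per cent of the stroke, from 0 (shut) to 100 (fully open). A call has 1 to 10 rows; each row is the pose to reach, as a shift and turn from the pose commanded when the call began, along the tool's axes at that moment; what a row does not reach only later rows make up. A row lasts 1/8 s, in which the tool goes at most 62.5 mm and 10.7 degrees, less where a joint would pass 70% of its speed; a pose out of reach is approached as far as the arm can. A call with a gripper value outside its range is refused whole. The fingers move at their own pace and stop on an object; the grip force is fixed at half the most. Time passes only in rows, so rows that repeat a pose let the fingers close. It gives the time, the measured TCP pose, the force and the opening at its end, in the units of the state.
- bot.get_obs(): the state, without advancing time (a new reading comes with each control period).
- bot.grab_frame(name): name is "side" or "top"; returns the picture (420x560x3 uint8, red, green, blue); there is no depth.
- bot.calibration(name): a dict with "fx", "fy", "cx", "cy" (pixels), "k1" (the pictures are not rectified: a ray, as slopes to the right and down, at radius r is drawn at 1 + k1 r^2 times it, then the intrinsics apply), "rvec" (rotation vector, rad) and "tvec" (3), from world to camera coordinates, as OpenCV has them. Camera axes: x right, y down, z forward; pixel columns grow to the right and rows downward; lengths in m; the calibration is good to about 2 mm. A picture is of the moment at which its call begins. calibration takes no time and is no camera call.
- bot.close_job(): hands the job in, once; it reports no verdict.
The state is a dict: "clock": time; "q": joint angles; "dq": joint speeds; "effort": joint torques, N m; "tool_pos": TCP position; "tool_rot": TCP orientation; "contact_force": force on the tool from outside, world axes, zero at the start; "moment": the same for the moment, N m; "gripper_width": finger opening in m.
Only numpy, scipy, OpenCV 4.12 (cv2) and the standard library are available. Lean on these libraries where they do the work, as an engineer would, in place of code of your own. Each camera call takes 0.05 s, during which the arm holds its last target.

## Working session

There is one attempt and no reset: what is moved stays moved. The work goes in short steps, Python scripts to look and compute and a tool call to move; the robot and the scene stay as the last step left them, time stands still between calls to the robot, and variables do not carry over. Pictures are saved under pics/ and viewed, and the job is handed in when it is done.

Besides the shell and the picture viewer there is one more tool, called after "Emit:" as a command line: name --argument value ..., lists and objects as JSON in quotes. servo_tool: Moves the arm, as the interface text tells. Its arguments: {"type":"object","properties":{"steps":{"type":"array","items":{"type":"array"}}},"required":["steps"]}

```bash
mkdir -p pics; ls; python3 - <<'E'
from rig import bot
import cv2
for n in("side","top"):
    cv2.imwrite(f"pics/{n}0.png",cv2.resize(bot.grab_frame(n)[:,:,::-1],(800,600),interpolation=cv2.INTER_CUBIC)); print(n,bot.calibration(n))
o=bot.get_obs()
for k in o:print(k,o[k])
E
```

```text
pics
side {'fx': 457.25108529070616, 'fy': 457.25108529070616, 'cx': 279.74332257338915, 'cy': 216.0623734129245, 'k1': 0.025207208734117276, 'rvec': array([ 0.13889829, -2.74339844,  1.43158862]), 'tvec': array([0.61853855, 0.14015965, 1.16007968])}
top {'fx': 403.03586232073246, 'fy': 403.03586232073246, 'cx': 285.0593637081907, 'cy': 205.95350198742034, 'k1': 0.038962329392153446, 'rvec': array([ 2.14803534, -2.1593958 ,  0.10301961]), 'tvec': array([-0.09014599,  0.60823945,  1.09035257])}
clock 0.1
q [1.13719077e+00 4.86893208e-02 9.77300472e-02 1.62198967e+00
 1.30607227e-05 1.44300764e+00]
dq [ 0.00195526 -0.00131863  0.00454346 -0.00060085  0.00094106 -0.00037172]
effort [ 2.21745824e-03 -3.39851439e+01  3.20936179e+01  1.58013770e-02
 -2.35539610e-04  9.76735407e-06]
tool_pos [0.1578303  0.50013231 0.23021537]
tool_rot [-3.04439077e-04  1.52313193e-01  9.88331692e-01 -1.03237318e-03]
contact_force [-0.61050932 -0.29428185  0.3851971 ]
moment [-0.0198317  -0.02313037 -0.02531346]
gripper_width 0.0853758022133112
```

View pics/top0.png

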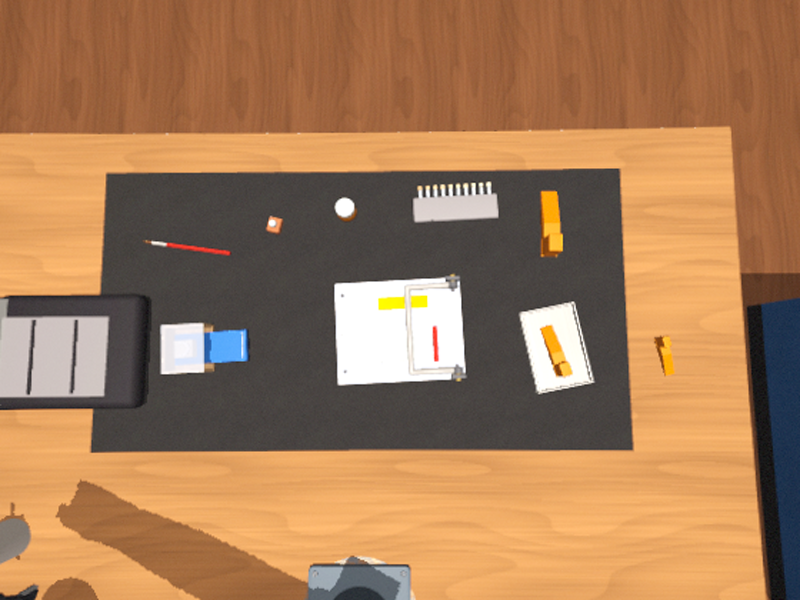

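View pics/side0.png

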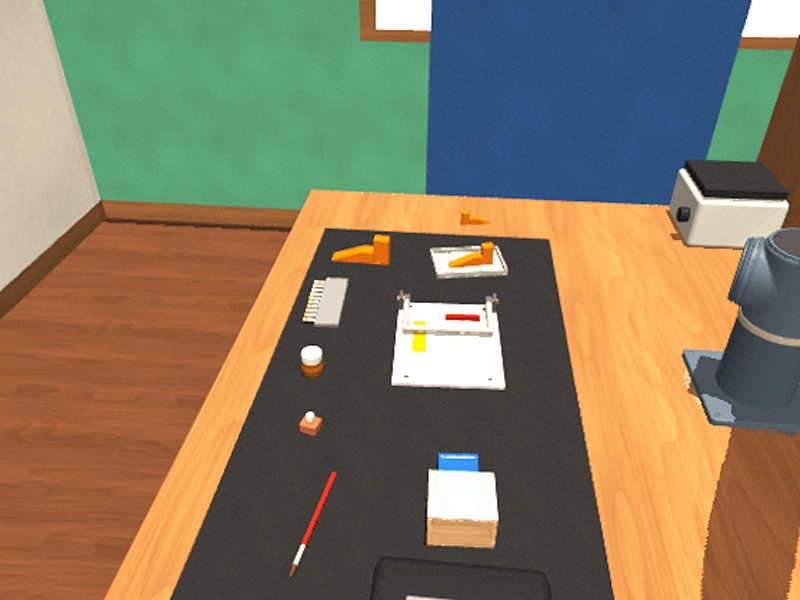

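```bash
cat > h.py <<'E'
from rig import bot
import cv2, numpy as np
from scipy.spatial.transform import Rotation as R
C={n:bot.calibration(n) for n in("side","top")}
def proj(n,P):
    c=C[n];P=np.atleast_2d(np.asarray(P,float))
    X=R.from_rotvec(c["rvec"]).apply(P)+c["tvec"]
    s=X[:,:2]/X[:,2:];r2=(s**2).sum(1,keepdims=True)
    s=s*(1+c["k1"]*r2)
    return s*[c["fx"],c["fy"]]+[c["cx"],c["cy"]]
def ray(n,uv):
    c=C[n];d=(np.asarray(uv,float)-[c["cx"],c["cy"]])/[c["fx"],c["fy"]]
    s=d.copy()
    for _ in range(20): s=d/(1+c["k1"]*(s@s))
    Rm=R.from_rotvec(c["rvec"]);return -Rm.inv().apply(c["tvec"]),Rm.inv().apply([*s,1])
def unp(n,uv,z):
    o,d=ray(n,uv);return o+d*(z-o[2])/d[2]
def crop(name,img,u0,v0,w,h,k=None):
    k=k or min(800/w,600/h)
    cv2.imwrite(f"pics/{name}.png",cv2.resize(img[v0:v0+h,u0:u0+w,::-1],None,fx=k,fy=k,interpolation=cv2.INTER_CUBIC))
E
python3 - <<'E'
from h import *
t=bot.grab_frame("top");s=bot.grab_frame("side")
np.save("t0.npy",t);np.save("s0.npy",s)
print(proj("top",[[0.158,.501,.231],[0,0,0],[.3,0,0]]),proj("side",[[0.158,.501,.231],[0,0,0]]))
crop("t_r",t,350,110,140,105);crop("t_m",t,225,185,110,82);crop("t_l",t,100,205,100,75)
crop("s_up",s,220,155,150,112)
E
```

```text
[[  7.35181987 405.40129671]
 [251.32509311 433.56776927]
 [252.19607526 317.48430314]] [[582.08418741 382.24987531]
 [525.38011981 271.72320257]]
```

View pics/t_r.png

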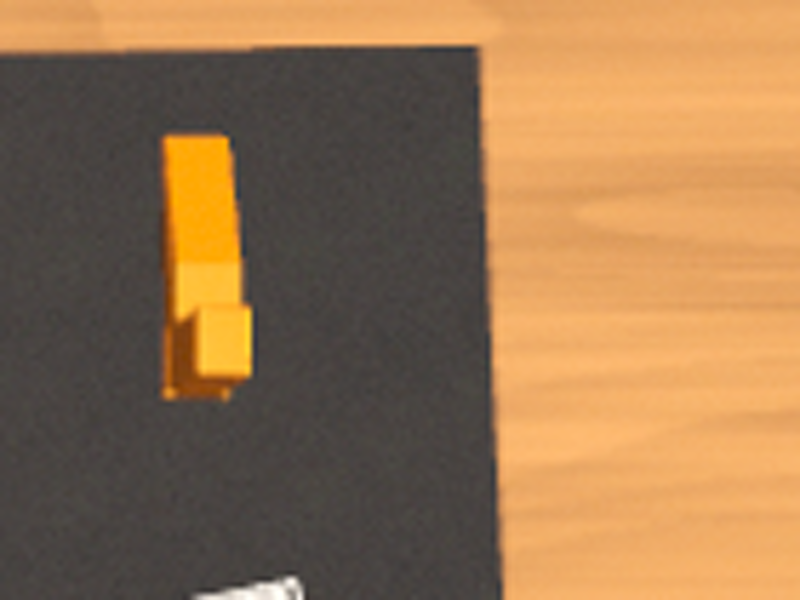

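View pics/t_m.png

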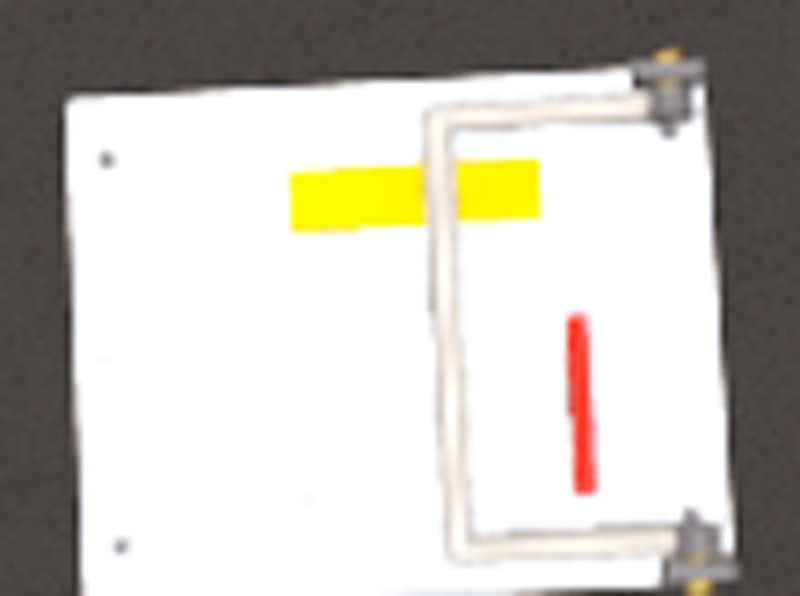

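View pics/t_l.png

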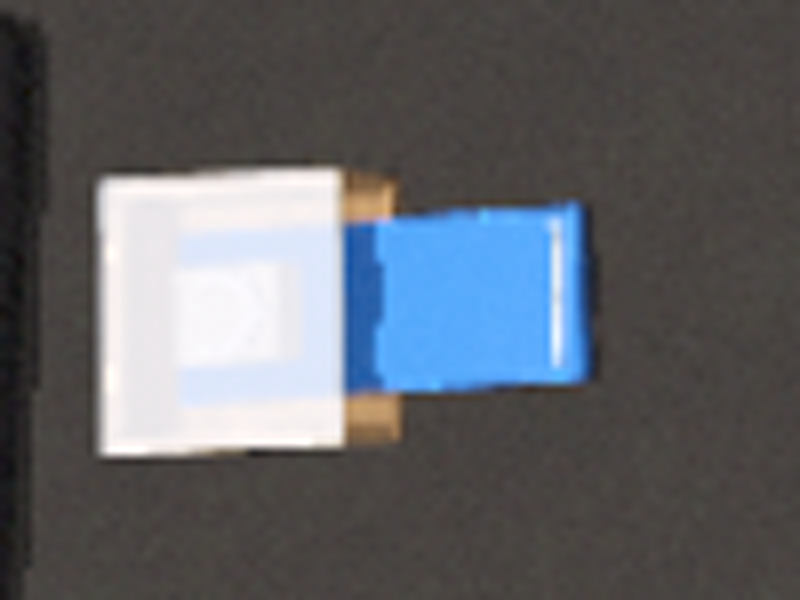

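View pics/s_up.png

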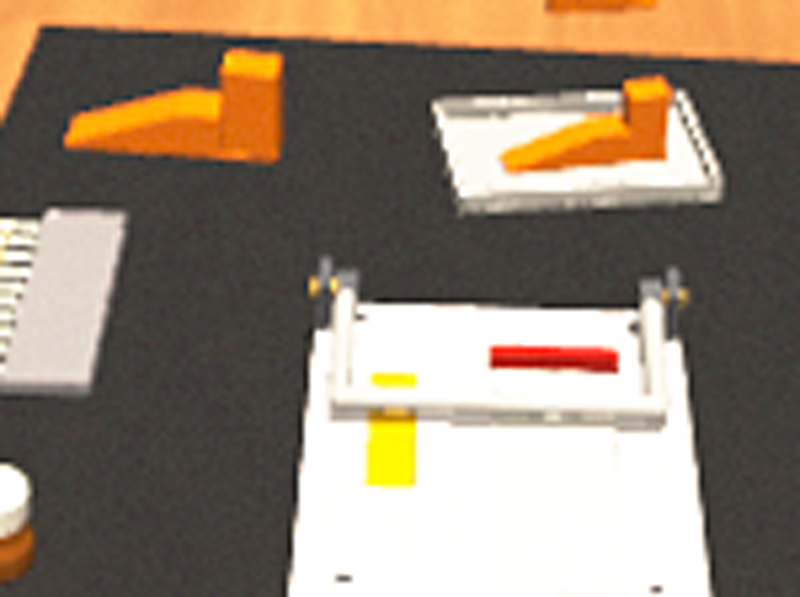

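```bash
cat >> h.py <<'E'
from scipy.optimize import minimize
K=6
def tf(pose,P,z0):
    x,y,a=pose;P=np.asarray(P,float)
    return np.c_[x+np.cos(a)*P[:,0]-np.sin(a)*P[:,1],y+np.sin(a)*P[:,0]+np.cos(a)*P[:,1],z0+P[:,2]]
def box(x0,x1,y0,y1,z0,z1): return np.array([[x,y,z] for x in(x0,x1) for y in(y0,y1) for z in(z0,z1)])/1000
def masks(name,img,box_,fn):
    u0,v0,w,h=box_
    c=cv2.resize(img[v0:v0+h,u0:u0+w],None,fx=K,fy=K,interpolation=cv2.INTER_CUBIC)
    return fn(c.astype(int))
def render(name,hulls,pose,z0,b):
    u0,v0,w,h=b;m=np.zeros((h*K,w*K),np.uint8)
    for H in hulls:
        q=(proj(name,tf(pose,H,z0))-[u0,v0]+.5)*K-.5
        cv2.fillConvexPoly(m,np.round(cv2.convexHull(q.astype(np.float32))*16).astype(np.int32),255,cv2.LINE_AA,4)
    return m/255.
def fit(obs,hulls,p0,z0,free=(1,1,1)):
    # obs: list of (cam,box,mask)
    def cost(d):
        p=np.array(p0)+np.array(d)*[.001,.001,.01]
        return sum(np.abs(render(n,hulls,p,z0,b)-m).sum() for n,b,m in obs)/K**2
    best=None
    for s in(6,2):
        d0=np.zeros(3) if best is None else best.x
        best=minimize(cost,d0,method="Nelder-Mead",options=dict(initial_simplex=np.vstack([d0,d0+np.eye(3)*s])))
    return np.array(p0)+best.x*[.001,.001,.01],best.fun
def wprof(f=1):
    pr=[(-36,0),(65,0),(65,3),(10,22),(-10,22),(-36,22)]
    return [np.array([[x,s,z] for x,z in pr for s in(-12,12)])*f/1000, box(-36,-10,-10,10,0,46)*f]
orange=lambda c:((c[...,0]-c[...,2]>90)&(c[...,0]-c[...,1]>25)).astype(float)
yellow=lambda c:((c[...,0]>150)&(c[...,1]>150)&(c[...,2]<120)).astype(float)
red=lambda c:((c[...,0]>130)&(c[...,1]<110)&(c[...,2]<110)).astype(float)
blue=lambda c:((c[...,2]-c[...,0]>60)).astype(float)
E
python3 - <<'E'
from h import *
t=np.load("t0.npy");s=np.load("s0.npy")
f=lambda uv,z:unp("top",(np.array(uv)+.5)*.7-.5,z)
tb=(366,215,50,55);sb=(302,160,55,38)
p0=[*f((550,340),.01)[:2],np.radians(100)]
toe=f((547,328),.005);bk=f((565,372),.03);print("toe",toe,"back",bk)
p0=[*((toe+bk)/2)[:2],np.arctan2(*(toe-bk)[1::-1])]
ot=("top",tb,masks("top",t,tb,orange));os_=("side",sb,masks("side",s,sb,orange))
for nm,obs in(("top",[ot]),("side",[os_]),("both",[ot,os_])):
    print("wedge",nm,*fit(obs,wprof(),p0,.004),sum(o[2].sum()/K**2 for o in obs))
# other wedges, scale compare
# tray
tray=[box(-80,80,-55,55,0,15)]
# plate front: full plate box is partly under roof; use front corners
pl=[f((205,345),.02),f((247,345),.02)];print(pl)
for nm,uv,z in(("red",(435.5,343),.022),("yellowL",(378,304),.01),("yR",(427,301),.01)):print(nm,f(uv,z))
E
```

```text
toe [ 0.54255552 -0.3683626   0.005     ] back [ 0.45692524 -0.39412048  0.03      ]
wedge top [ 0.4853758  -0.38347311  0.29302616] 35.43638344226579 366.80555555555554
wedge side [ 0.48303529 -0.3788339   0.30242517] 289.9360566448802 574.9444444444445
wedge both [ 0.48439876 -0.38307558  0.28675476] 365.70936819172107 941.75
[array([0.51209751, 0.30427015, 0.02      ]), array([0.51153746, 0.22203165, 0.02      ])]
red [ 0.51334946 -0.14751285  0.022     ]
yellowL [ 0.59169098 -0.03416033  0.01      ]
yR [ 0.59709858 -0.13179175  0.01      ]
```

```bash
cat > st.py <<'E'
from h import *
def fitw(t,s,tb,sb,p0,z0):
    ot=("top",tb,masks("top",t,tb,orange));os_=("side",sb,masks("side",s,sb,orange))
    out={}
    for nm,obs in(("top",[ot]),("side",[os_]),("both",[ot,os_])):
        p,c=fit(obs,wprof(),p0,z0);print("wedge",nm,np.round(p,4),round(c,1),round(sum(o[2].sum()/K**2 for o in obs),1));out[nm]=p
    return out
E
python3 - <<'E'
from st import *
t=np.load("t0.npy");s=np.load("s0.npy")
sb=(310,168,42,24);tb=(366,215,50,55)
w=fitw(t,s,tb,sb,[.4854,-.3835,.293],.004)
for sc in(.9,1,1.15):
    print(sc,[round(fit([(n,b,masks(n,i,b,orange))],wprof(sc),w["both"],.004)[1],1) for n,i,b in(("top",t,tb),("side",s,sb))])
def ov(img,n,lines,name,u0,v0,w_,h_):
    k=min(800/w_,600/h_);c=cv2.resize(img[v0:v0+h_,u0:u0+w_,::-1],None,fx=k,fy=k,interpolation=cv2.INTER_CUBIC)
    for P,col in lines:
        q=(proj(n,P)-[u0,v0]+.5)*k-.5
        cv2.polylines(c,[np.round(cv2.convexHull(q.astype(np.float32))).astype(np.int32)],True,col,1,cv2.LINE_AA)
    cv2.imwrite(f"pics/{name}.png",c)
L=[(tf(w["both"],H,.004),(255,0,255)) for H in wprof()]
ov(t,"top",L,"w_t",360,205,60,75);ov(s,"side",L,"w_s",300,160,60,45)
# stand fit from points
from scipy.optimize import least_squares
ft=lambda x,y,u0,v0,k:(u0+(x+.5)/k-.5,v0+(y+.5)/k-.5)
kt=800/110;ks=800/150
rt=red(t.astype(int));yt=yellow(t.astype(int))
# centroid of red/yellow etc by mask fit
res={}
for n,i,yb,rb in(("top",t,(260,202,44,18),(298,222,14,36)),("side",s,(284,222,20,28),(308,216,32,14))):
    m=masks(n,i,yb,yellow);r=masks(n,i,rb,red)
    crop(f"y_{n}",i,*yb);crop(f"r_{n}",i,*rb)
    for nm,M,b in(("y",m,yb),("r",r,rb)):
        c=M.astype(np.uint8);q=cv2.minAreaRect(cv2.findNonZero(c));bp=(cv2.boxPoints(q)+.5)/K-.5+[b[0],b[1]]
        print(n,nm,[np.round(unp(n,x,.010 if nm=="y" else .022)[:2],4).tolist() for x in bp])
E
```

```text
wedge top [ 0.4857 -0.3833  0.2917] 35.5 366.8
wedge side [ 0.4831 -0.3789  0.3034] 25.0 310.0
wedge both [ 0.4844 -0.3831  0.2866] 100.8 676.8
0.9 [np.float64(42.5), np.float64(45.8)]
1 [np.float64(35.4), np.float64(25.1)]
1.15 [np.float64(161.8), np.float64(115.3)]
top y [[0.6047, -0.0334], [0.6092, -0.1309], [0.5851, -0.1319], [0.5806, -0.0347]]
top r [[0.5454, -0.1415], [0.5457, -0.1485], [0.4799, -0.1512], [0.4796, -0.1443]]
side y [[0.6017, -0.0302], [0.6099, -0.1258], [0.5829, -0.1286], [0.5764, -0.0328]]
side r [[0.5437, -0.1218], [0.5441, -0.142], [0.4768, -0.1445], [0.4772, -0.1244]]
```

View pics/w_t.png

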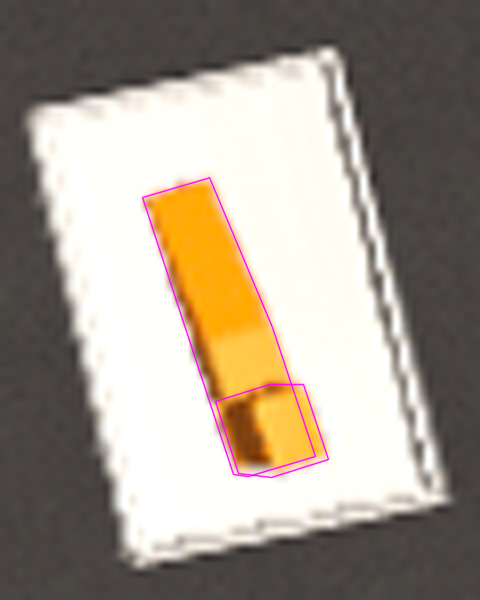

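View pics/w_s.png

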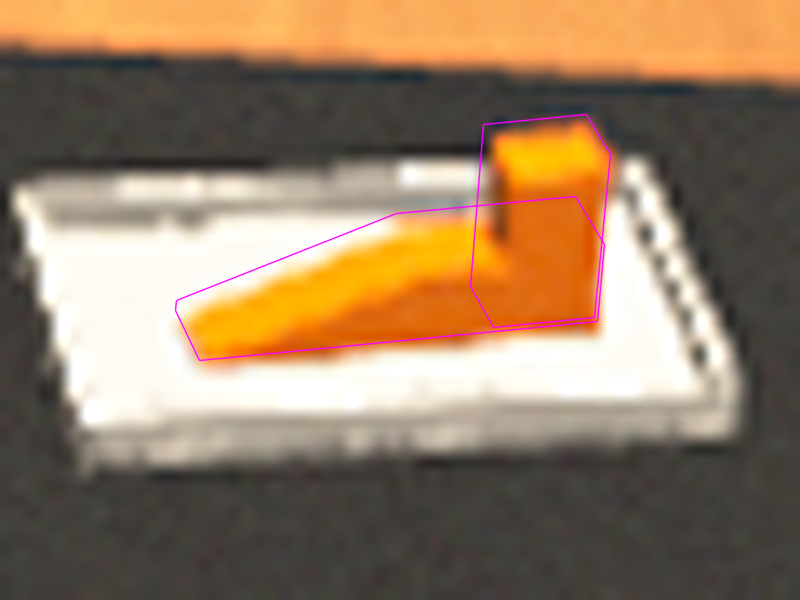

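```bash
cat >> st.py <<'E'
fill=lambda m:cv2.morphologyEx(m.astype(np.uint8),cv2.MORPH_CLOSE,np.ones((13,13))).astype(float)
bright=lambda c:(c.max(-1)>120).astype(float)
orange2=lambda c:fill((c[...,0]-c[...,2]>45))
def ov(img,n,lines,name,u0,v0,w_,h_):
    k=min(800/w_,600/h_);c=cv2.resize(img[v0:v0+h_,u0:u0+w_,::-1],None,fx=k,fy=k,interpolation=cv2.INTER_CUBIC)
    for P,col in lines:
        q=(proj(n,P)-[u0,v0]+.5)*k-.5
        cv2.polylines(c,[np.round(cv2.convexHull(q.astype(np.float32))).astype(np.int32)],True,col,1,cv2.LINE_AA)
    cv2.imwrite(f"pics/{name}.png",c)
E
python3 - <<'E'
from st import *
t=np.load("t0.npy");s=np.load("s0.npy")
b=(366,215,50,55);p,c=fit([("top",b,masks("top",t,b,orange2))],wprof(),[.4857,-.3833,.29],.004);print("wedge",p.round(4),c)
sb=(310,168,42,24);p2,c=fit([("side",sb,masks("side",s,sb,orange2))],wprof(),[.4857,-.3833,.29],.004);print("wedge side",p2.round(4),c)
b=(225,188,110,88)
m=fill(masks("top",t,b,bright));ps,c=fit([("top",b,m)],[box(-145,105,-100,100,0,10)],[.54,-.1,-1.526],0);print("stand",ps.round(4),c)
b2=(355,203,70,78);pt,c=fit([("top",b2,fill(masks("top",t,b2,bright)))],[box(-80,80,-55,55,0,15)],[.48,-.385,.23],0);print("tray",pt.round(4),c)
b3=(147,222,35,40);pp,c=fit([("top",b3,fill(masks("top",t,b3,blue)))],[box(-70,70,-30,30,0,12)],[.512,.29,-1.56],.010);print("plate",pp.round(4),c)
b4=(300,313,45,18);pq,c=fit([("side",b4,fill(masks("side",s,b4,blue)))],[box(-70,70,-30,30,0,12)],[.512,.29,-1.56],.010);print("plate side",pq.round(4),c)
L=[(tf(ps,box(*q)  ,0),(255,0,255)) for q in((-145,105,-100,100,0,10),(45,45,-65,5,10,22),(-6,6,-83,83,22,22),(-6,6,42,68,10,10),(-150,105,-61,1,10,10))]
L+=[(tf(p,H,.004),(0,0,255)) for H in wprof()]+[(tf(pt,box(-80,80,-55,55,0,15),0),(0,255,0))]
ov(t,"top",L,"fit_t",220,180,210,105);ov(s,"side",L,"fit_s",250,155,120,90)
ov(t,"top",[(tf(pp,box(-70,70,-30,30,0,12),.01),(0,0,255))],"fit_p",100,205,100,75)
E
```

```text
wedge [ 0.4853 -0.3838  0.2899] 14.411982570806098
wedge side [ 0.4833 -0.3781  0.3023] 25.03409586056645
stand [ 0.5405 -0.0952 -1.5193] 148.6513071895425
tray [ 0.5052 -0.3829  0.1999] 43.61938997821351
plate [ 0.5081  0.2945 -1.5062] 15.209477124183005
plate side [ 0.5053  0.2958 -1.5016] 23.656971677559916
```

View pics/fit_t.png

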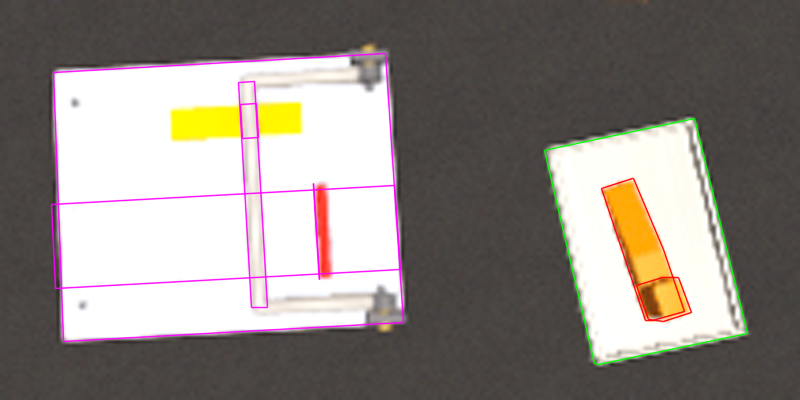

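View pics/fit_s.png

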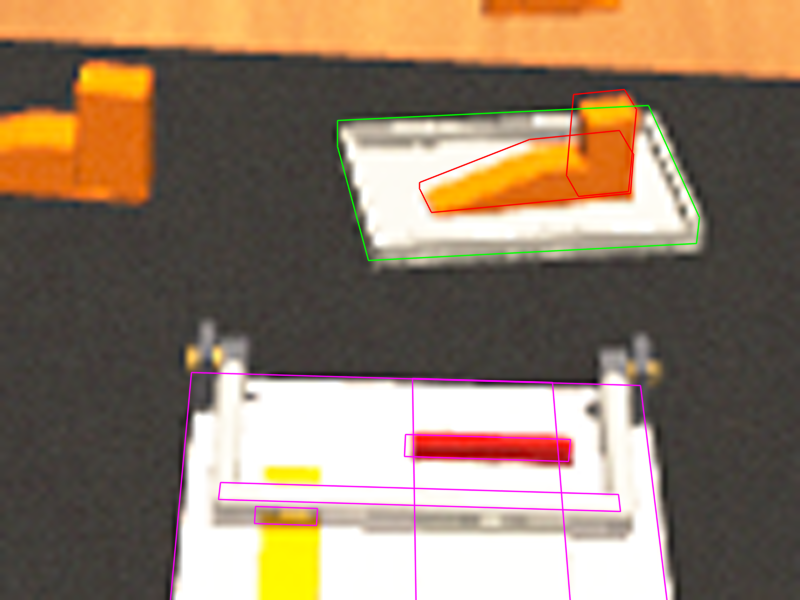

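View pics/fit_p.png

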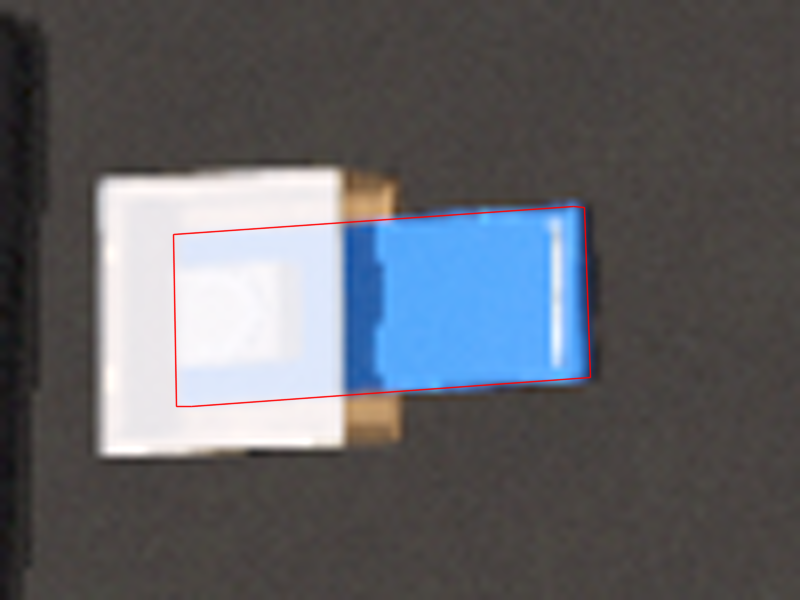

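```bash
cat > g.py <<'E'
from st import *
def cur():
    o=bot.get_obs();r=R.from_quat(np.roll(o["tool_rot"],-1));return o,np.array(o["tool_pos"]),r
def goto(x,y,z,yaw):
    o,p,r=cur();d=r.inv().apply(np.array([x,y,z])-p)*100
    ya=r.apply([0,1,0]);cy=np.arctan2(ya[1],ya[0]);a=(yaw-cy+np.pi/2)%np.pi-np.pi/2
    q6=o["q"][5]
    print("t",round(o["clock"],2),"pos",p.round(4),"yaw",round(cy,4),"q6",round(q6,2),"tilt",r.apply([0,0,1]).round(4)[:2],"-> shift cm",d.round(2),"turn",round(-a,3),"F",np.round(o["contact_force"],1),"w",round(o["gripper_width"],4))
ST=(0.5405,-0.0952,-1.523)
def s2w(x,y): return tf(ST,[[x/1000,y/1000,0]],0)[0,:2]
def w2s(p,q=ST):
    d=np.array(p[:2])-q[:2];c,s=np.cos(q[2]),np.sin(q[2]);return np.array([c*d[0]+s*d[1],-s*d[0]+c*d[1]])*1000
E
python3 -c "
from g import *
goto(.463,-.3895,.12,.29+np.pi/2)"
```

```text
t 0.2 pos [0.1579 0.5003 0.2305] yaw 1.265 q6 1.44 tilt [-0.0006 -0.0014] -> shift cm [-55.88 -75.65  11.16] turn -0.596 F [ 0.2  0.4 -0.3] w 0.0853
```

Emit:
servo_tool --steps '[[[-55.9, -75.6, 3], -0.596, 60], [[-55.9, -75.6, 3], -0.596, 60], [[-55.9, -75.6, 3], -0.596, 60], [[-55.9, -75.6, 3], -0.596, 60], [[-55.9, -75.6, 3], -0.596, 60], [[-55.9, -75.6, 3], -0.596, 60], [[-55.9, -75.6, 3], -0.596, 60], [[-55.9, -75.6, 3], -0.596, 60], [[-55.9, -75.6, 3], -0.596, 60], [[-55.9, -75.6, 3], -0.596, 60]]'

```text
clock: 1.45
tool_pos: [0.3573, -0.0795, 0.2121]
tool_rot: [0.001, -0.144, 0.99, -0.0]
contact_force: [0.5, 1.4, 0.7]
gripper_width: 0.051
```

```bash
python3 -c "
from g import *
goto(.463,-.3895,.08,.29+np.pi/2)"
```

```text
t 1.45 pos [ 0.3573 -0.0795  0.2121] yaw 1.8601 q6 -0.69 tilt [ 0.0015 -0.    ] -> shift cm [ -1.27 -32.73  13.23] turn -0.001 F [0.5 1.4 0.7] w 0.051
```

Emit:
servo_tool --steps '[[[-0.5, -12, 3], 0, 60], [[-1, -25, 7], 0, 60], [[-1.3, -32.7, 10], 0, 60], [[-1.3, -32.7, 12], 0, 60], [[-1.3, -32.7, 13], 0, 60], [[-1.3, -32.7, 13], 0, 60], [[-1.3, -32.7, 13], 0, 60], [[-1.3, -32.7, 13], 0, 60], [[-1.3, -32.7, 13], 0, 60], [[-1.3, -32.7, 13], 0, 60]]'

```text
clock: 2.7
tool_pos: [0.4636, -0.3864, 0.0836]
tool_rot: [0.001, -0.145, 0.989, -0.001]
contact_force: [0.2, -0.2, 0.3]
gripper_width: 0.0513
```

```bash
python3 - <<'E'
from g import *
t=bot.grab_frame("top");s=bot.grab_frame("side")
goto(.463,-.3895,.020,.29+np.pi/2)
_,p,r=cur()
for nm,n,i,b in(("a_t","top",t,(350,195,80,90)),("a_s","side",s,(300,125,80,60))):
    u0,v0,w,h=b;k=min(800/w,600/h);crop(nm,i,*b)
    im=cv2.imread(f"pics/{nm}.png");q=(proj(n,[p,p-r.apply([0,0,.019])])-[u0,v0]+.5)*k-.5
    for a in q: cv2.circle(im,tuple(int(x) for x in a),4,(255,0,255),1)
    cv2.imwrite(f"pics/{nm}.png",im)
E
```

```text
t 2.8 pos [ 0.4634 -0.3865  0.0831] yaw 1.8618 q6 -1.1 tilt [ 0.0012 -0.0012] -> shift cm [ 0.13 -0.26  6.31] turn 0.001 F [-0.5  0.7 -0.2] w 0.051
```

View pics/a_t.png

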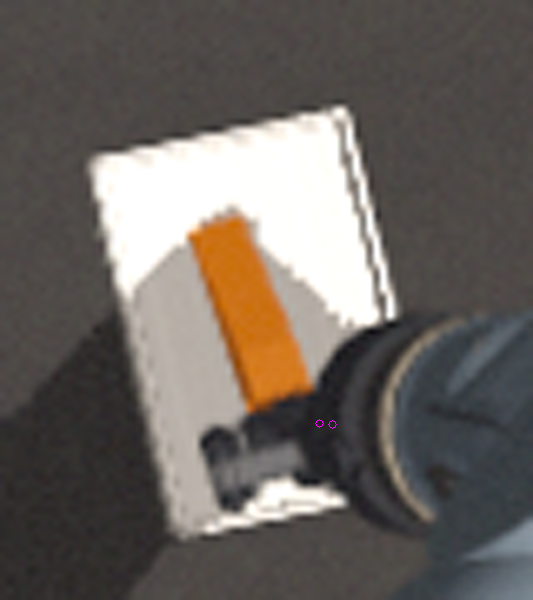

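View pics/a_s.png

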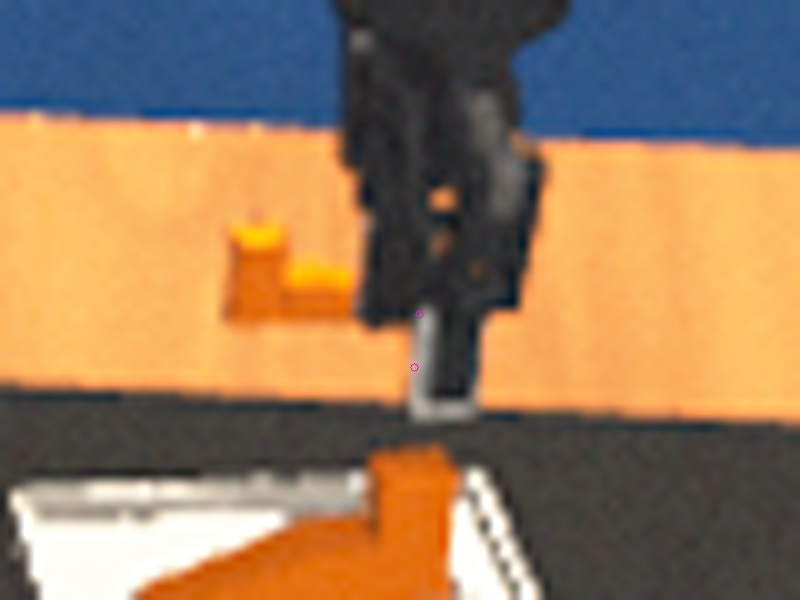

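Emit:
servo_tool --steps '[[[0.1, -0.2, 3], 0, 60], [[0.1, -0.2, 5.5], 0, 60], [[0.1, -0.2, 6.3], 0, 60], [[0.1, -0.2, 6.3], 0, 60], [[0.1, -0.2, 6.3], 0, 10], [[0.1, -0.2, 6.3], 0, 0], [[0.1, -0.2, 6.3], 0, 0], [[0.1, -0.2, 6.3], 0, 0], [[0.1, -0.2, 6.3], 0, 0], [[0.1, -0.2, 6.3], 0, 0]]'

```text
clock: 4.05
tool_pos: [0.4636, -0.3901, 0.0208]
tool_rot: [0.001, -0.145, 0.989, -0.001]
contact_force: [0.3, 0.7, 5.9]
gripper_width: 0.0193
```

```bash
python3 -c "
from g import *
goto(.463,-.3895,.12,.29+np.pi/2)
print(s2w(-100,55))"
```

```text
t 4.05 pos [ 0.4636 -0.3901  0.0208] yaw 1.8609 q6 -1.1 tilt [ 0.0022 -0.0023] -> shift cm [ 0.02  0.04 -9.92] turn 0.0 F [0.3 0.7 5.9] w 0.0193
[0.59065938 0.00731359]
```

```bash
python3 -c "
from g import *
x,y=s2w(-118,55)
goto(x,y,.085,.048)"
```

```text
t 4.05 pos [ 0.4636 -0.3901  0.0208] yaw 1.8609 q6 -1.1 tilt [ 0.0022 -0.0023] -> shift cm [-23.99  36.17  -6.49] turn -1.329 F [0.3 0.7 5.9] w 0.0193
```

Emit:
servo_tool --steps '[[[0, 0, -3], 0, 0], [[0, 0, -8], 0, 0], [[-1, 2, -10], 0.18, 0], [[-4, 6, -10], 0.36, 0], [[-7, 11, -10], 0.54, 0], [[-11, 16, -10], 0.72, 0], [[-14, 21, -10], 0.9, 0], [[-17, 26, -10], 1.08, 0], [[-21, 31, -10], 1.26, 0], [[-24, 36.2, -9], 1.44, 0]]'

```text
clock: 5.3
tool_pos: [0.5863, 0.0135, 0.1112]
tool_rot: [0.001, 0.531, 0.848, 0.0]
contact_force: [-0.2, -0.6, 0.1]
gripper_width: 0.0192
```

```bash
python3 -c "
from g import *
x,y=s2w(-118,55)
goto(x,y,.07,.048)"
```

```text
t 5.3 pos [0.5863 0.0135 0.1112] yaw 0.452 q6 1.03 tilt [ 0.0014 -0.0003] -> shift cm [0.91 0.82 4.12] turn 0.404 F [-0.2 -0.6  0.1] w 0.0192
```

Emit:
servo_tool --steps '[[[0.9, 0.8, 1], 0.18, 0], [[0.9, 0.8, 2], 0.36, 0], [[0.9, 0.8, 4], 0.404, 0], [[0.9, 0.8, 4.1], 0.404, 0], [[0.9, 0.8, 4.1], 0.404, 0], [[0.9, 0.8, 4.1], 0.404, 0]]'

```text
clock: 6.05
tool_pos: [0.5893, 0.0232, 0.0711]
tool_rot: [0.001, 0.688, 0.726, 0.001]
contact_force: [-0.6, -0.4, -0.9]
gripper_width: 0.0192
```

```bash
python3 - <<'E'
from g import *
t=bot.grab_frame("top");s=bot.grab_frame("side")
_,p,r=cur()
x,y=s2w(-118,55);goto(x,y,.027,.048)
z0=p[2]-.0168
pw=[p[0]+.023*np.cos(ST[2]),p[1]+.023*np.sin(ST[2]),ST[2]]
L=[(tf(pw,H,z0),(255,0,255)) for H in wprof()]
ov(t,"top",L,"b_t",225,185,110,82);ov(s,"side",L,"b_s",240,190,120,90)
E
```

```text
t 6.15 pos [0.5893 0.0232 0.0711] yaw 0.0539 q6 1.44 tilt [ 0.0017 -0.0001] -> shift cm [0.2  0.05 4.41] turn 0.006 F [-0.1  0.2  0.1] w 0.0192
```

View pics/b_t.png

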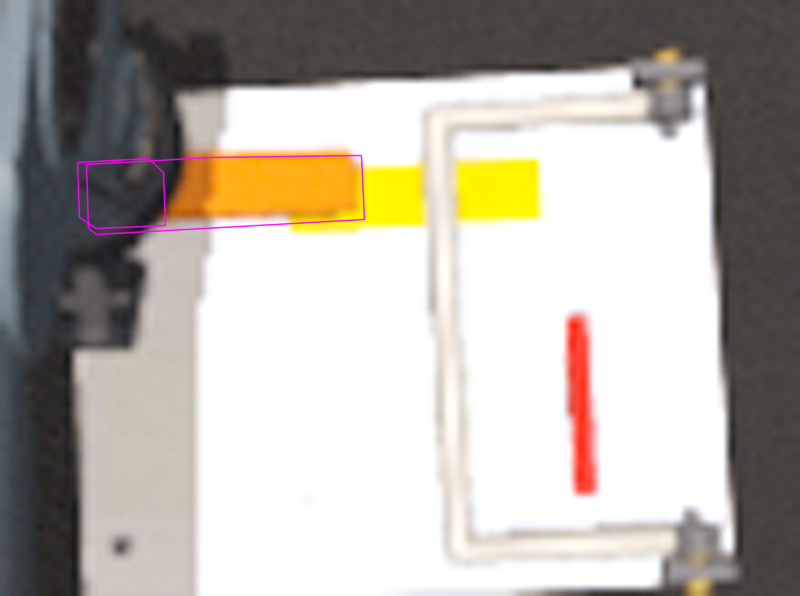

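View pics/b_s.png

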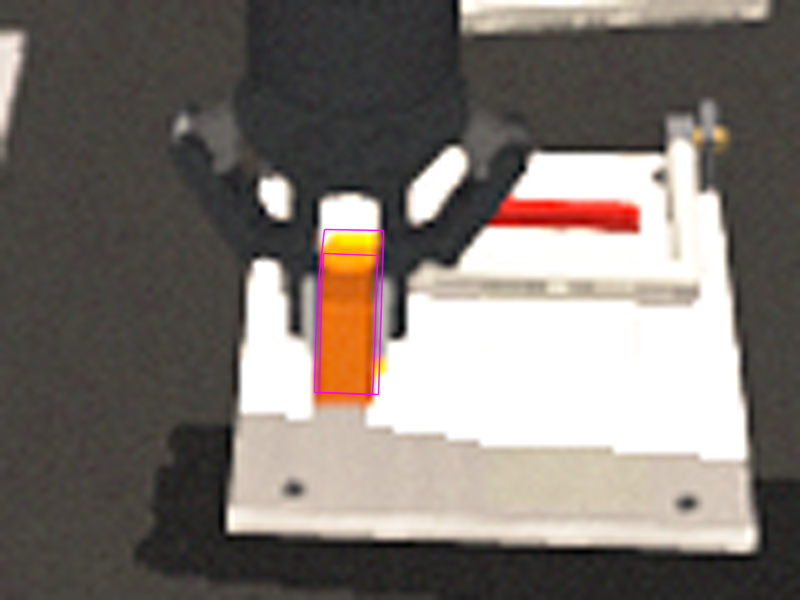

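```bash
cat >> g.py <<'E'
orange3=lambda c:fill((c[...,0]-c[...,2]>45)&(c[...,0]-c[...,1]>25))
E
python3 - <<'E'
from g import *
t=bot.grab_frame("top");np.save("t1.npy",t)
_,p,r=cur();z0=p[2]-.0168
b=(255,195,35,25)
pf,c=fit([("top",b,masks("top",t,b,orange3))],wprof(),[p[0],p[1]-.023,-1.523],z0)
print(pf.round(4),c, "in stand frame of img",w2s(pf), "TCP",w2s(p))
ov(t,"top",[(tf(pf,H,z0),(255,0,255)) for H in wprof()],"b_t2",225,185,110,82)
E
```

```text
[ 0.5931  0.0017 -1.5389] 9.308932461873638 in stand frame of img [-94.27653103  57.14432521] TCP [-116.01190456   54.32180488]
```

View pics/b_t2.png

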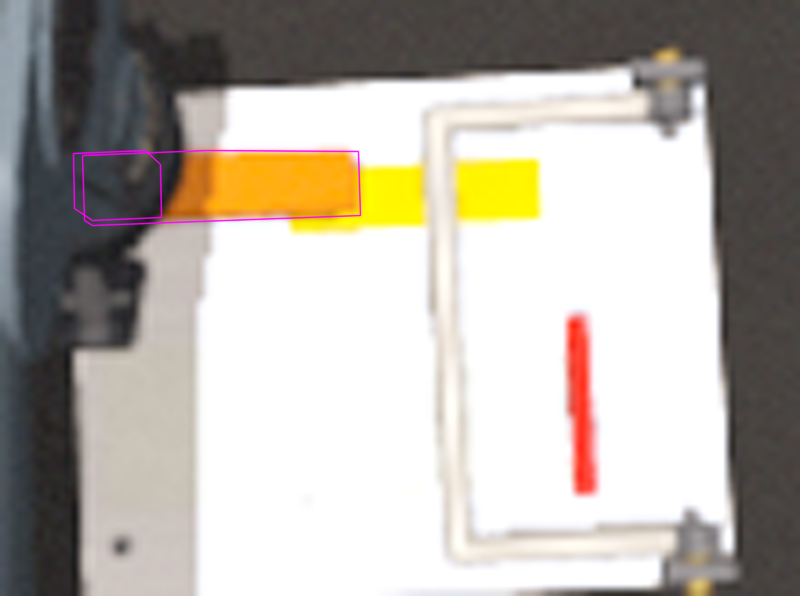

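```bash
python3 -c "
from g import *
x,y=s2w(-116,52.5)
goto(x,y,.0275,.048);
x,y=s2w(-21.5,52.5)
goto(x,y,.0275,.048)"
```

```text
t 6.2 pos [0.5892 0.0233 0.071 ] yaw 0.0539 q6 1.44 tilt [ 0.0015 -0.0001] -> shift cm [ 0.   -0.19  4.35] turn 0.006 F [-0.7 -0.2 -1.3] w 0.0193
t 6.2 pos [0.5892 0.0233 0.071 ] yaw 0.0539 q6 1.44 tilt [ 0.0015 -0.0001] -> shift cm [-9.45 -0.25  4.35] turn 0.006 F [-0.7 -0.2 -1.3] w 0.0193
```

Emit:
servo_tool --steps '[[[0, -0.2, 2], 0.006, 0], [[0, -0.2, 3.8], 0.006, 0], [[0, -0.2, 4.3], 0.006, 0], [[0, -0.2, 4.3], 0.006, 0], [[-1, -0.2, 4.3], 0.006, 0], [[-2, -0.2, 4.3], 0.006, 0], [[-2, -0.2, 4.3], 0.006, 0]]'

```text
clock: 7.08
tool_pos: [0.5879, 0.0021, 0.0271]
tool_rot: [0.0, 0.691, 0.723, -0.0]
contact_force: [0.2, 0.4, -1.0]
gripper_width: 0.0191
```

```bash
python3 - <<'E'
from g import *
x,y=s2w(-21.5,52.5);goto(x,y,.0272,.048)
t=bot.grab_frame("top");s=bot.grab_frame("side");crop("c_t",t,225,185,110,82);crop("c_s",s,240,190,120,90)
E
```

```text
t 7.08 pos [0.5879 0.0021 0.0271] yaw 0.0461 q6 1.41 tilt [ 0.0001 -0.0002] -> shift cm [-7.34  0.07 -0.01] turn -0.002 F [ 0.2  0.4 -1. ] w 0.0191
```

View pics/c_t.png

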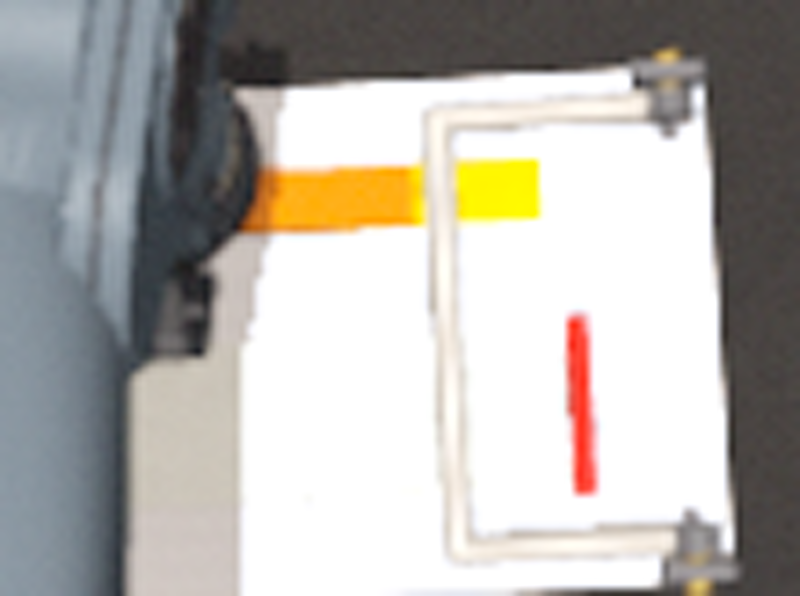

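View pics/c_s.png

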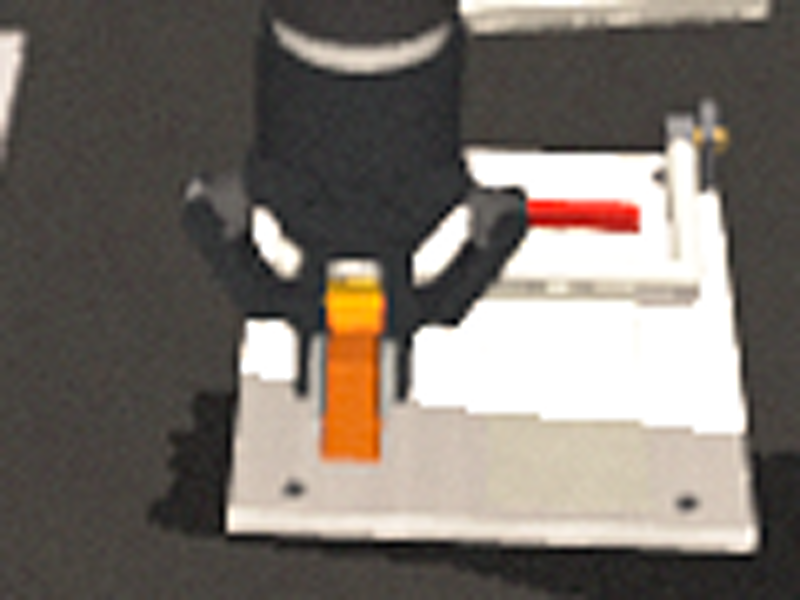

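Emit:
servo_tool --steps '[[[-0.8, 0, 0.03], 0, 0], [[-1.6, 0, 0.03], 0, 0], [[-2.4, 0, 0.03], 0, 0], [[-3.2, 0, 0.03], 0, 0], [[-4, 0, 0.03], 0, 0]]'

```text
clock: 7.8
tool_pos: [0.5902, -0.0289, 0.0282]
tool_rot: [-0.005, 0.688, 0.725, 0.007]
contact_force: [-1.4, 17.8, 6.2]
gripper_width: 0.0188
```

```bash
python3 -c "
from g import *
x,y=s2w(-21.5,52.5);goto(x,y,.0272,.048)"
```

```text
t 7.8 pos [ 0.5902 -0.0289  0.0282] yaw 0.0527 q6 1.35 tilt [0.002 0.017] -> shift cm [-4.24 -0.05  0.02] turn 0.005 F [-1.4 17.8  6.2] w 0.0188
```

Emit:
servo_tool --steps '[[[-0.6, 0, -0.05], 0, 0], [[-1.2, 0, -0.05], 0, 0], [[-1.8, 0, -0.05], 0, 0]]'

```text
clock: 8.18
tool_pos: [0.5906, -0.0469, 0.0279]
tool_rot: [-0.005, 0.688, 0.726, 0.006]
contact_force: [-0.0, 17.6, 3.9]
gripper_width: 0.0193
```

```bash
python3 -c "
from g import *
x,y=s2w(-21.5,52.5);goto(x,y,.0272,.048)"
```

```text
t 8.18 pos [ 0.5906 -0.0469  0.0279] yaw 0.0529 q6 1.32 tilt [0.001  0.0161] -> shift cm [-2.43  0.    0.03] turn 0.005 F [-0.  17.6  3.9] w 0.0193
```

Emit:
servo_tool --steps '[[[-0.6, 0, -0.03], 0, 0], [[-1.2, 0, -0.03], 0, 0], [[-1.6, 0, -0.03], 0, 0], [[-1.6, 0, -0.03], 0, 0], [[-1.6, 0, -0.03], 0, 0]]'

```text
clock: 8.8
tool_pos: [0.591, -0.0662, 0.0273]
tool_rot: [-0.003, 0.689, 0.725, 0.003]
contact_force: [0.3, 9.9, -0.1]
gripper_width: 0.0192
```

```bash
python3 - <<'E'
from g import *
x,y=s2w(-21.5,52.5);goto(x,y,.0272,.048)
t=bot.grab_frame("top");s=bot.grab_frame("side");crop("d_t",t,225,185,110,82);crop("d_s",s,240,190,120,90)
E
```

```text
t 8.8 pos [ 0.591  -0.0662  0.0273] yaw 0.0509 q6 1.29 tilt [-0.0002  0.0092] -> shift cm [-0.51  0.06  0.01] turn 0.003 F [ 0.3  9.9 -0.1] w 0.0192
```

View pics/d_t.png

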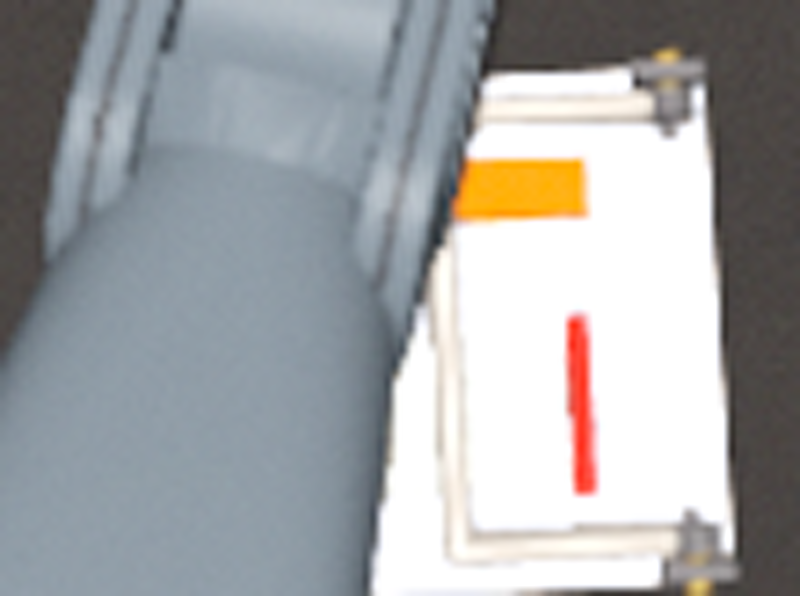

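View pics/d_s.png

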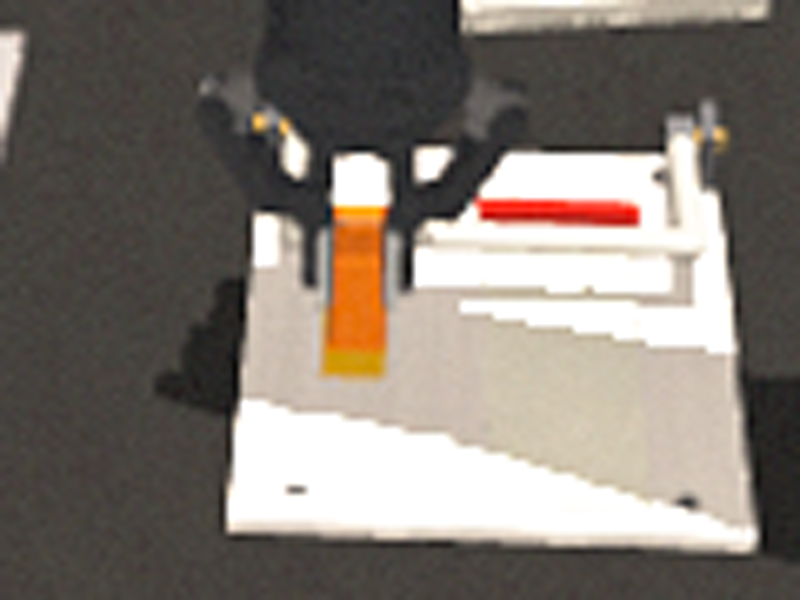

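Emit:
servo_tool --steps '[[[-0.3, 0.05, 0], 0, 0], [[-0.5, 0.05, 0], 0, 0], [[-0.5, 0.05, 0], 0, 0]]'

```text
clock: 9.28
tool_pos: [0.5915, -0.0712, 0.0273]
tool_rot: [-0.003, 0.689, 0.725, 0.003]
contact_force: [-0.7, 11.0, 1.2]
gripper_width: 0.0191
```

```bash
python3 - <<'E'
from g import *
x,y=s2w(-21.5,52.5);goto(x,y,.0272,.048)
t=bot.grab_frame("top")
b=(293,200,16,20);m=masks("top",t,b,orange3);vv,uu=np.nonzero(m);e=b[0]+(uu.max()+.5)/K-.5;v=b[1]+(vv.mean()+.5)/K-.5
print(e,v,w2s(unp("top",(e,v),.0115)))
E
```

```text
t 9.28 pos [ 0.5915 -0.0712  0.0273] yaw 0.0506 q6 1.28 tilt [-0.0008  0.0092] -> shift cm [-0.    0.04  0.01] turn 0.003 F [-0.7 11.   1.2] w 0.0191
307.25 210.41821157948945 [63.32314186 53.70856257]
```

Emit:
servo_tool --steps '[[[0.3, 0.02, 0], 0, 0], [[0.3, 0.02, 0], 0, 50], [[0.3, 0.02, 0], 0, 50], [[0.3, 0.02, 0], 0, 50], [[0.3, 0.02, -2], 0, 50], [[0.3, 0.02, -6], 0, 50], [[0.3, 0.02, -10], 0, 50], [[4, 0, -12], 0, 100], [[10, 0, -12], 0, 100], [[16, 0, -12], 0, 100]]'

```text
clock: 10.58
tool_pos: [0.585, 0.085, 0.1487]
tool_rot: [0.001, 0.691, 0.723, 0.001]
contact_force: [0.8, -0.4, -0.8]
gripper_width: 0.0855
```

```bash
python3 - <<'E'
from g import *
pp=np.array([.5081,.2945,-1.506])
g=tf(pp,[[.045,0,0]],0)[0]
goto(g[0],g[1],.10,pp[2]+np.pi/2)
t=bot.grab_frame("top");s=bot.grab_frame("side");crop("e_t",t,225,185,110,82);crop("e_s",s,250,155,120,90)
E
```

```text
t 10.57 pos [0.585  0.085  0.1487] yaw 0.0459 q6 1.56 tilt [ 0.0025 -0.0001] -> shift cm [16.78 -6.65  4.85] turn -0.019 F [ 0.8 -0.4 -0.8] w 0.0855
```

View pics/e_t.png

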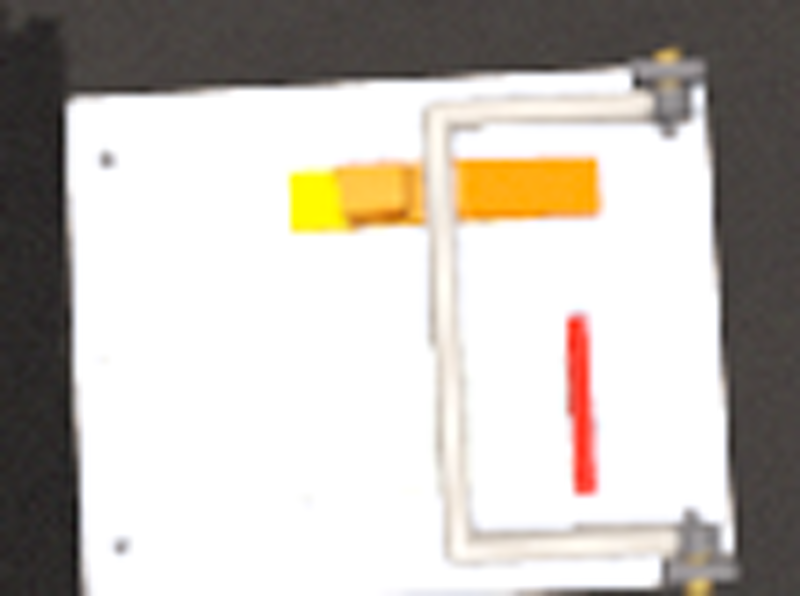

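View pics/e_s.png

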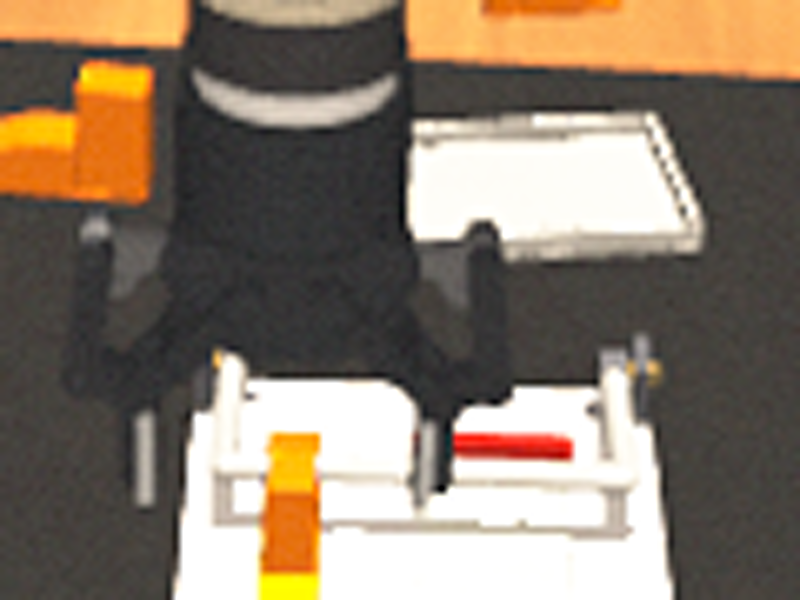

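Emit:
servo_tool --steps '[[[6, -2.4, 1], -0.019, 100], [[12, -4.8, 3], -0.019, 100], [[16.8, -6.8, 4.8], -0.019, 100], [[16.8, -6.8, 4.8], -0.019, 100], [[16.8, -6.8, 4.8], -0.019, 100], [[16.8, -6.8, 4.8], -0.019, 100]]'

```text
clock: 11.42
tool_pos: [0.5098, 0.2476, 0.1005]
tool_rot: [0.001, 0.684, 0.73, 0.001]
contact_force: [0.0, -0.4, 1.2]
gripper_width: 0.0855
```

```bash
python3 - <<'E'
from g import *
pp=np.array([.5065,.2945,-1.506])
g=tf(pp,[[.045,0,0]],0)[0]
goto(g[0],g[1],.001,pp[2]+np.pi/2)
t=bot.grab_frame("top");s=bot.grab_frame("side");crop("f_t",t,100,190,120,90);crop("f_s",s,280,290,100,75)
E
```

```text
t 11.43 pos [0.5098 0.2476 0.1005] yaw 0.0647 q6 1.84 tilt [0.0017 0.    ] -> shift cm [ 0.2  -0.04  9.95] turn -0.0 F [ 0.  -0.4  1.2] w 0.0855
```

View pics/f_t.png

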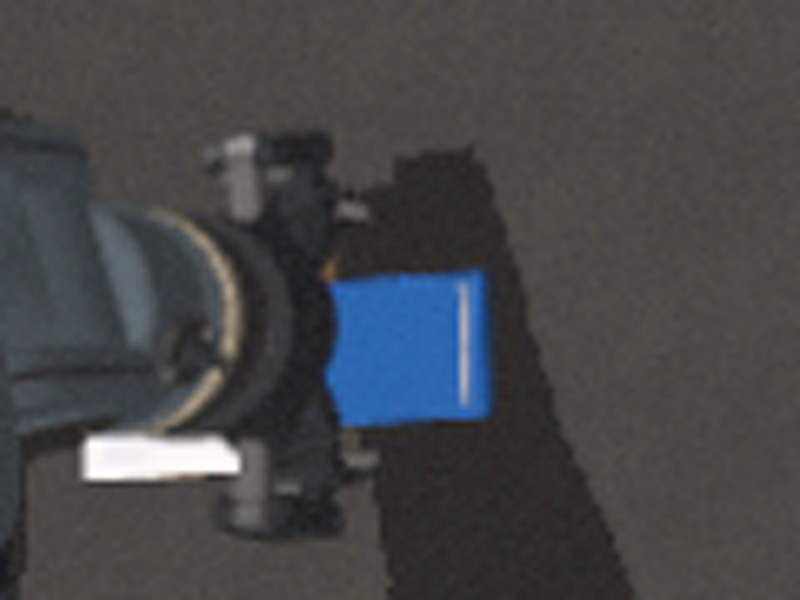

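View pics/f_s.png

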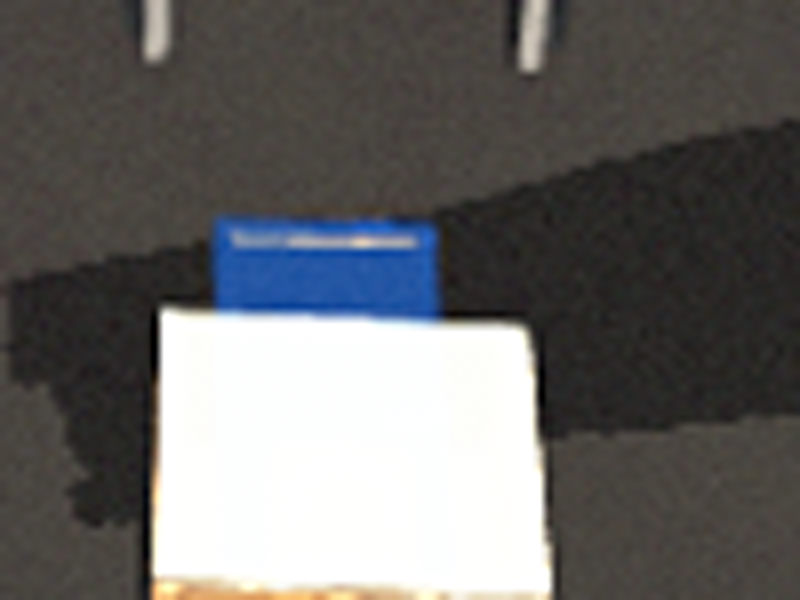

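Emit:
servo_tool --steps '[[[0.2, 0, 5], 0, 100], [[0.2, 0, 8.5], 0, 100], [[0.2, 0, 9.9], 0, 100], [[0.2, 0, 9.9], 0, 100], [[0.2, 0, 9.9], 0, 100]]'

```text
clock: 12.15
tool_pos: [0.51, 0.2512, 0.0026]
tool_rot: [0.001, 0.683, 0.73, 0.002]
contact_force: [-0.3, -0.2, 0.1]
gripper_width: 0.0854
```

```bash
python3 - <<'E'
from g import *
pp=np.array([.5065,.2945,-1.506])
g=tf(pp,[[.045,0,0]],0)[0]
goto(g[0],g[1],.001,pp[2]+np.pi/2)
s=bot.grab_frame("side");crop("g_s",s,280,290,100,75)
E
```

```text
t 12.15 pos [0.51   0.2512 0.0026] yaw 0.0665 q6 1.84 tilt [0.0033 0.0012] -> shift cm [-0.15 -0.07  0.16] turn 0.002 F [-0.3 -0.2  0.1] w 0.0854
```

View pics/g_s.png

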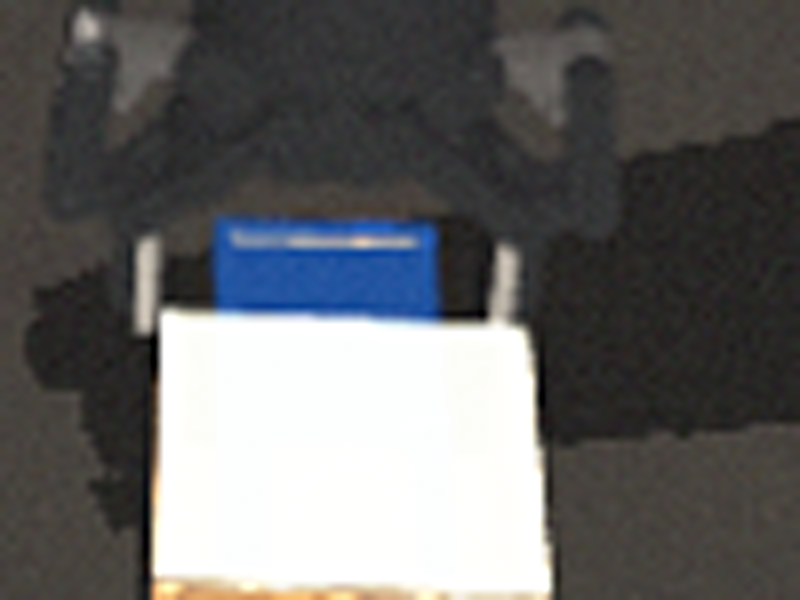

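Emit:
servo_tool --steps '[[[-0.1, 0, 0.15], 0, 100], [[-0.1, 0, 0.2], 0, 60], [[-0.1, 0, 0.2], 0, 40], [[-0.1, 0, 0.2], 0, 40], [[-0.1, 0, 0.2], 0, 40], [[-0.1, 0, 0.2], 0, 40], [[-0.1, 0, 0.2], 0, 40]]'

```text
clock: 13.08
tool_pos: [0.5086, 0.2499, -0.0009]
tool_rot: [0.0, 0.683, 0.73, 0.0]
contact_force: [-2.0, -2.0, 5.4]
gripper_width: 0.0589
```

```bash
python3 - <<'E'
from g import *
x,y=s2w(-50,-31);goto(x,y,.02,.048)
E
```

```text
t 13.07 pos [ 0.5086  0.2499 -0.0009] yaw 0.0669 q6 1.84 tilt [0.0005 0.0002] -> shift cm [-29.59  -2.12  -2.1 ] turn 0.019 F [-2.  -2.   5.4] w 0.0589
```

Emit:
servo_tool --steps '[[[0, 0, -0.15], 0, 40], [[-1, 0, -0.15], 0, 40], [[-3, 0, -0.15], 0, 40], [[-5, 0, -0.15], 0, 40], [[-7, 0, -0.15], 0, 40], [[-9, 0, -0.15], 0, 40], [[-10, 0, -0.2], 0, 40], [[-10.5, 0, -0.5], 0, 40], [[-11, 0, -1.5], 0, 40], [[-11, 0, -2], 0, 40]]'

```text
clock: 14.32
tool_pos: [0.5165, 0.1403, 0.0199]
tool_rot: [0.001, 0.683, 0.73, 0.001]
contact_force: [-0.1, 0.7, -1.2]
gripper_width: 0.0584
```

```bash
python3 - <<'E'
from g import *
x,y=s2w(-50,-31);goto(x,y,.025,.048)
t=bot.grab_frame("top");s=bot.grab_frame("side");crop("h_t",t,120,190,160,90);crop("h_s",s,250,240,160,120)
E
```

```text
t 14.32 pos [0.5165 0.1403 0.0199] yaw 0.067 q6 1.64 tilt [0.0019 0.0004] -> shift cm [-18.6   -2.19  -0.51] turn 0.019 F [-0.1  0.7 -1.2] w 0.0584
```

View pics/h_t.png

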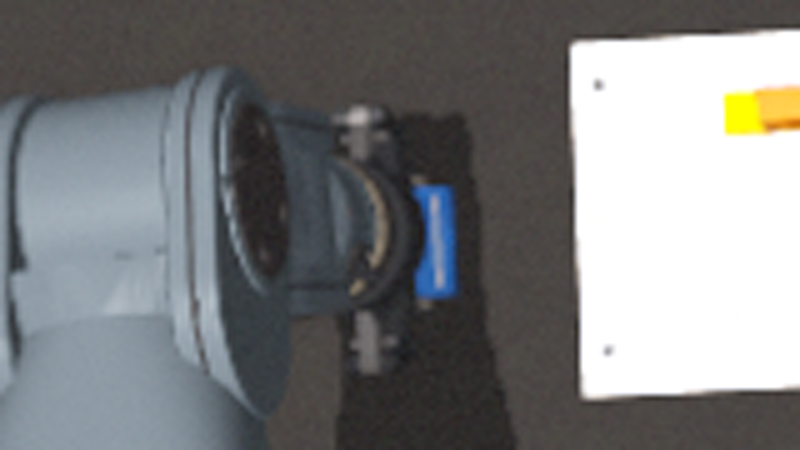

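View pics/h_s.png

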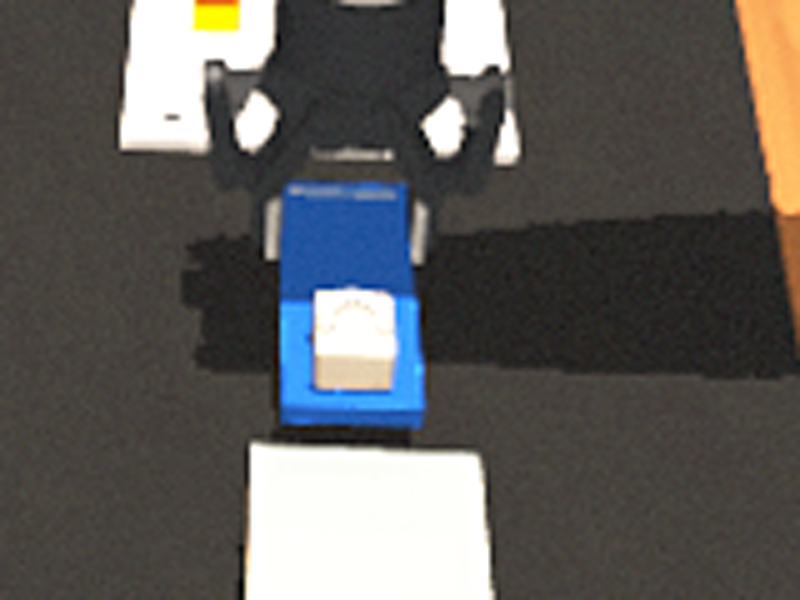

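```bash
python3 - <<'E'
from g import *
x,y=s2w(-47,-31);goto(x,y,.03,.046)
E
```

```text
t 14.43 pos [0.5168 0.1407 0.0201] yaw 0.0675 q6 1.64 tilt [0.0026 0.0006] -> shift cm [-18.93  -2.23  -1.01] turn 0.022 F [ 0.3  0.9 -1.3] w 0.0589
```

Emit:
servo_tool --steps '[[[-1, 0, -0.8], 0.02, 40], [[-3, -0.5, -1.2], 0.02, 40], [[-6, -1, -1.2], 0.02, 40], [[-9, -1.5, -1.2], 0.02, 40], [[-12, -1.9, -1.2], 0.02, 40], [[-15, -2.2, -1.2], 0.02, 40], [[-17.5, -2.2, -1.2], 0.02, 40], [[-18.9, -2.2, -1.2], 0.02, 40], [[-18.9, -2.2, -1.2], 0.02, 40], [[-18.9, -2.2, -1.2], 0.02, 40]]'

```text
clock: 15.68
tool_pos: [0.5063, -0.0493, 0.0306]
tool_rot: [-0.0, 0.69, 0.724, 0.0]
contact_force: [-0.1, 0.2, -1.9]
gripper_width: 0.0587
```

```bash
python3 - <<'E'
from g import *
x,y=s2w(-47,-31);goto(x,y,.002,.046)
t=bot.grab_frame("top");s=bot.grab_frame("side");crop("i_t",t,220,180,120,90);crop("i_s",s,240,180,140,105)
E
```

```text
t 15.68 pos [ 0.5063 -0.0493  0.0306] yaw 0.0473 q6 1.29 tilt [-0.0002  0.0007] -> shift cm [-0.05  0.1   2.86] turn 0.001 F [-0.1  0.2 -1.9] w 0.0587
```

View pics/i_t.png

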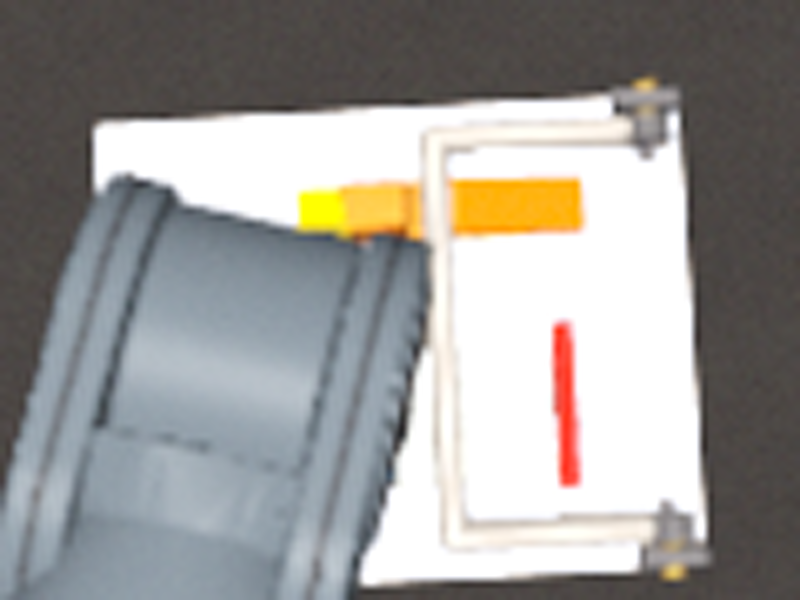

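View pics/i_s.png

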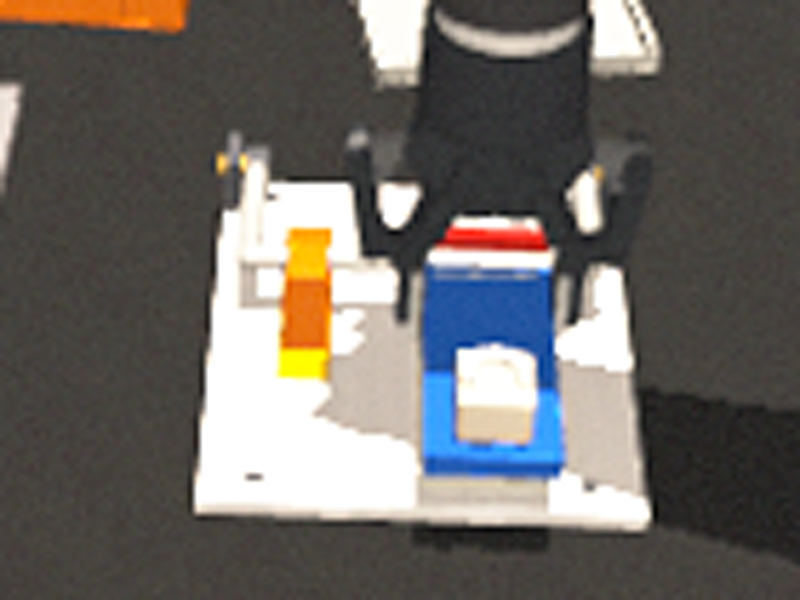

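Emit:
servo_tool --steps '[[[0, 0.1, 1.2], 0, 40], [[0, 0.1, 2.1], 0, 40], [[0, 0.1, 2.4], 0, 40], [[0, 0.1, 2.4], 0, 40], [[0, 0.1, 2.5], 0, 40], [[0, 0.1, 2.5], 0, 40]]'

```text
clock: 16.52
tool_pos: [0.5075, -0.05, 0.0056]
tool_rot: [0.0, 0.69, 0.723, 0.0]
contact_force: [0.2, -0.3, -2.3]
gripper_width: 0.0589
```

Emit:
servo_tool --steps '[[[0, 0, 0.15], 0, 40], [[0, 0, 0.15], 0, 40]]'

```text
clock: 16.77
tool_pos: [0.5076, -0.05, 0.0054]
tool_rot: [0.0, 0.69, 0.723, 0.0]
contact_force: [-2.3, 0.4, 6.1]
gripper_width: 0.0584
```

Emit:
servo_tool --steps '[[[0, 0, -0.1], 0, 70], [[0, 0, -0.1], 0, 74], [[0, 0, -0.1], 0, 80], [[0, 0, -0.1], 0, 90]]'

```text
clock: 17.27
tool_pos: [0.5074, -0.0499, 0.0051]
tool_rot: [0.0, 0.69, 0.723, 0.0]
contact_force: [-0.0, 0.6, 0.1]
gripper_width: 0.0769
```

```bash
python3 - <<'E'
from g import *
goto(.5,0,0,.05)
s=bot.grab_frame("side");crop("j_s",s,240,180,140,105)
E
```

```text
t 17.27 pos [ 0.5074 -0.0499  0.0051] yaw 0.0468 q6 1.29 tilt [0.0001 0.0001] -> shift cm [ 5.02 -0.51  0.51] turn -0.003 F [-0.   0.6  0.1] w 0.0769
```

View pics/j_s.png

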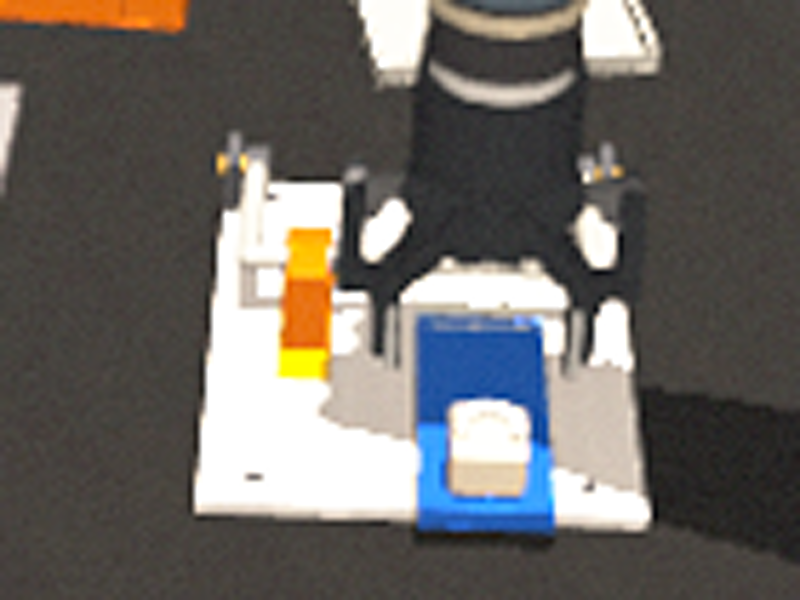

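Plate lies flat on the bed, with the rear slightly overhanging. Up and clear, then measure.

Emit:
servo_tool --steps '[[[0, 0, -3], 0, 100], [[0, 0, -8], 0, 100], [[6, 0, -12], 0, 100], [[12, 0, -12], 0, 80], [[18, 0, -12], 0, 60], [[22, 0, -12], 0, 60], [[22, 0, -12], 0, 60]]'

```text
clock: 18.2
tool_pos: [0.4965, 0.1727, 0.1251]
tool_rot: [-0.0, 0.688, 0.725, 0.0]
contact_force: [0.5, 0.6, -0.9]
gripper_width: 0.0511
```

```bash
cat > pl.py <<'E'
from g import *
def plate(t,b,p0,z=.010):
    m=masks("top",t,b,lambda c:cv2.morphologyEx(((c[...,2]-c[...,0]>60)).astype(np.uint8),cv2.MORPH_CLOSE,np.ones((13,13))).astype(float))
    # ignore model occlusion: fill convex hull
    return m
E
python3 - <<'E'
from g import *
t=bot.grab_frame("top");s=bot.grab_frame("side");np.save("t2.npy",t)
goto(.5,.03,.1,.05)
crop("k_t",t,215,185,120,90);crop("k_s",s,240,180,140,105)
E
```

```text
t 18.3 pos [0.4969 0.1699 0.125 ] yaw 0.0481 q6 1.72 tilt [-0.0002 -0.0007] -> shift cm [-13.99  -0.36   2.51] turn -0.002 F [-0.5 -0.  -0.3] w 0.0513
```

View pics/k_t.png

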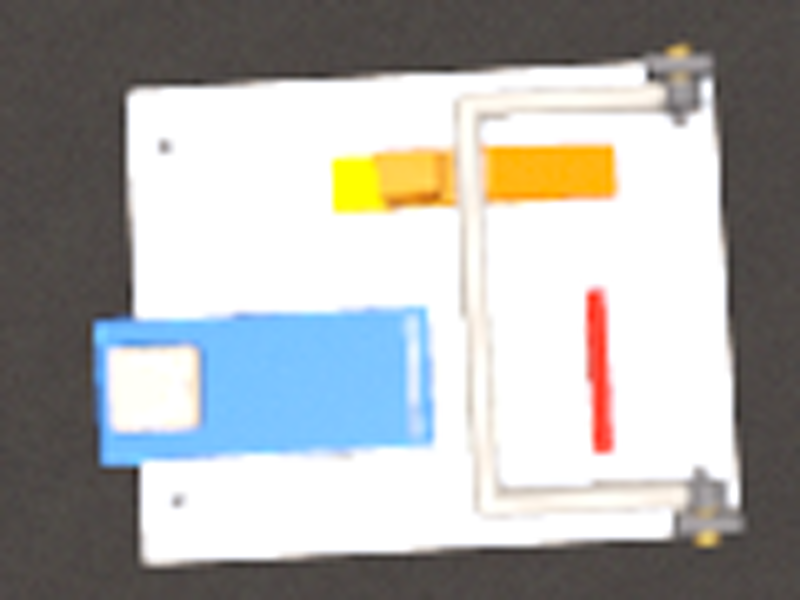

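View pics/k_s.png

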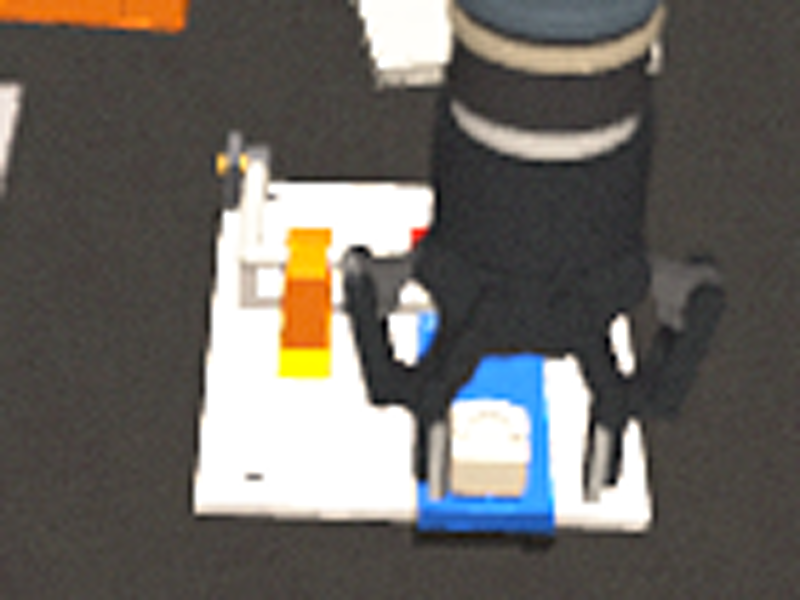

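```bash
cat > pl.py <<'E'
from g import *
def plate(t,b,p0,z=.010):
    m=masks("top",t,b,lambda c:(c[...,2]-c[...,0]>45).astype(np.uint8))
    n,l,st,_=cv2.connectedComponentsWithStats(m);k=1+st[1:,4].argmax()
    h=cv2.convexHull(cv2.findNonZero((l==k).astype(np.uint8)));m=np.zeros(m.shape);cv2.fillConvexPoly(m,h,1)
    p,c=fit([("top",b,m)],[box(-70,70,-30,30,0,12)],p0,z)
    print("plate",p.round(4),"cost",round(c,1),"stand mm",w2s(p).round(1),"rel yaw",round(p[2]-ST[2],4));return p
def stopline(t,b=(298,222,14,36)):
    r=masks("top",t,b,red);q=cv2.fitLine(cv2.findNonZero(r.astype(np.uint8)),cv2.DIST_L2,0,.01,.01).ravel()
    c=(q[2:]+.5)/K-.5+[b[0],b[1]];d=q[:2]
    A=unp("top",c-d*12,.022);B=unp("top",c+d*12,.022);v=A-B;v=v*np.sign(v[0])
    print("stop y-axis yaw",np.arctan2(v[1],v[0])-np.pi/2)
E
python3 - <<'E'
from pl import *
t=np.load("t2.npy")
p=plate(t,(222,222,65,42),[.506,-.005,-1.523]);stopline(t);stopline(np.load("t0.npy"))
ov(t,"top",[(tf(p,box(-70,70,-30,30,0,12),.01),(0,0,255))],"l_t",215,185,120,90)
for zz in (.01,): print("model grip",tf(p,[[-.044,0,0]],0)[0])
g=tf(p,[[-.044,0,0]],0)[0];goto(g[0]-.0015,g[1],.024,p[2]+np.pi/2)
E
```

```text
plate [ 0.5078 -0.006  -1.5222] cost 35.0 stand mm [-90.7 -28.4] rel yaw 0.0008
stop y-axis yaw -1.5264443334067388
stop y-axis yaw -1.5254779420133038
model grip [0.50562061 0.03795278 0.        ]
t 18.3 pos [0.4969 0.1699 0.125 ] yaw 0.0481 q6 1.72 tilt [-0.0002 -0.0007] -> shift cm [-13.21   0.09  10.11] turn -0.001 F [-0.5 -0.  -0.3] w 0.0513
```

View pics/l_t.png

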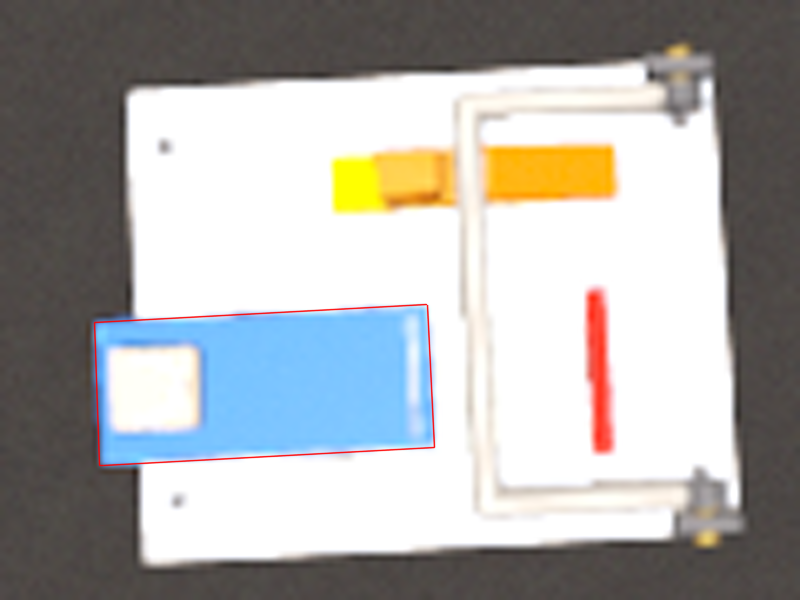

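Emit:
servo_tool --steps '[[[-6, 0, 1], 0, 60], [[-12, 0.1, 2], 0, 60], [[-13.2, 0.1, 3.5], 0, 60], [[-13.2, 0.1, 5], 0, 60], [[-13.2, 0.1, 5], 0, 60], [[-13.2, 0.1, 5], 0, 60]]'

```text
clock: 19.05
tool_pos: [0.5042, 0.0391, 0.0751]
tool_rot: [-0.0, 0.69, 0.724, 0.0]
contact_force: [0.8, 0.9, -0.3]
gripper_width: 0.0512
```

```bash
python3 - <<'E'
from g import *
goto(.5038,.038,.024,.0475)
s=bot.grab_frame("side");crop("m_s",s,240,190,120,90)
E
```

```text
t 19.05 pos [0.5042 0.0391 0.0751] yaw 0.0486 q6 1.47 tilt [-0.0001  0.0004] -> shift cm [-0.11 -0.04  5.11] turn 0.001 F [ 0.8  0.9 -0.3] w 0.0512
```

View pics/m_s.png

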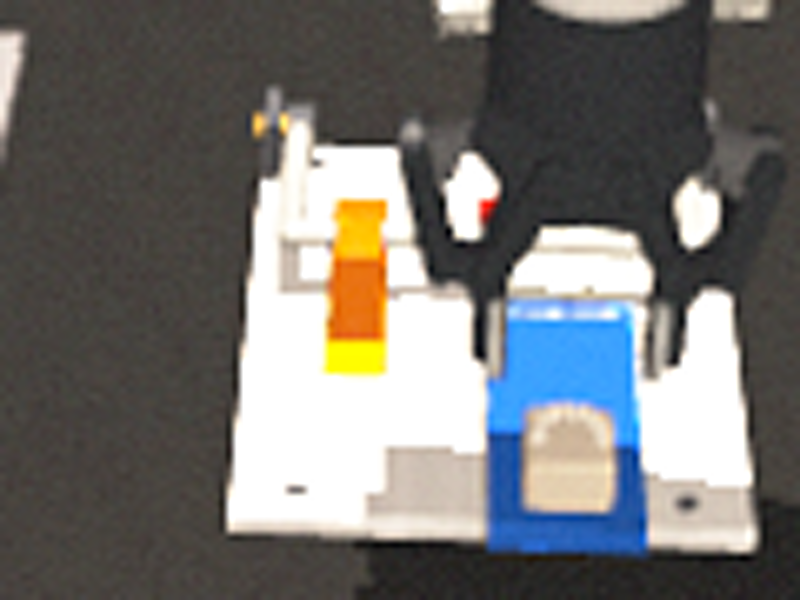

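Emit:
servo_tool --steps '[[[-0.1, 0, 2.5], 0, 60], [[-0.1, 0, 4.5], 0, 60], [[-0.1, 0, 5.1], 0, 60], [[-0.1, 0, 5.1], 0, 60], [[-0.1, 0, 5.1], 0, 30], [[-0.1, 0, 5.1], 0, 20], [[-0.1, 0, 5.1], 0, 20], [[-0.1, 0, 5.1], 0, 20], [[-0.1, 0, 5.1], 0, 20]]'

```text
clock: 20.23
tool_pos: [0.5056, 0.0371, 0.0257]
tool_rot: [0.001, 0.69, 0.724, 0.001]
contact_force: [0.9, 1.2, 5.3]
gripper_width: 0.033
```

```bash
python3 - <<'E'
from pl import *
o,p,r=cur();print(w2s(p))
x,y=s2w(-69,-32);goto(x,y,.0242,.0475)
t=bot.grab_frame("top");
s=bot.grab_frame("side");crop("n_s",s,240,190,120,90)
E
```

```text
[-133.84752332  -28.51887009]
t 20.23 pos [0.5056 0.0371 0.0257] yaw 0.0471 q6 1.46 tilt [0.003  0.0003] -> shift cm [-6.49 -0.34  0.15] turn -0.0 F [0.9 1.2 5.3] w 0.033
```

View pics/n_s.png

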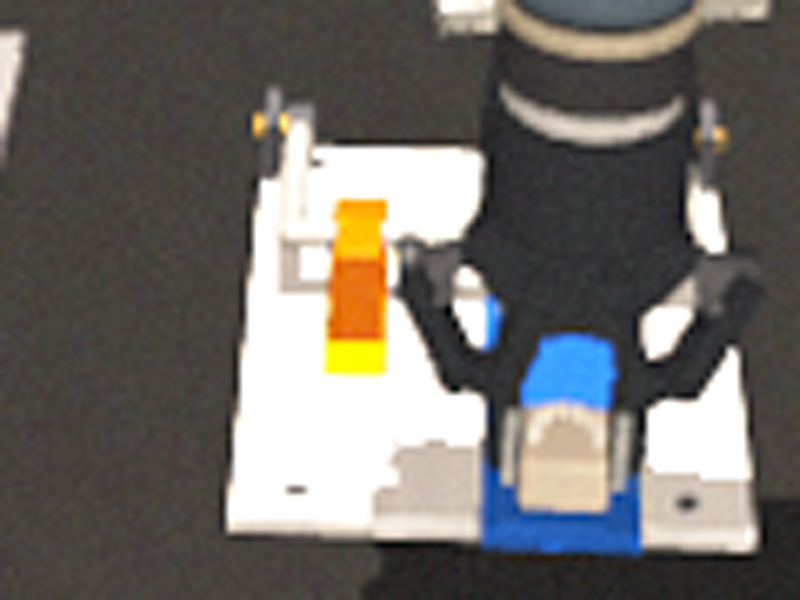

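Emit:
servo_tool --steps '[[[-0.8, -0.1, -0.05], 0, 20], [[-1.8, -0.2, -0.05], 0, 20], [[-2.8, -0.3, -0.05], 0, 20], [[-3.8, -0.3, -0.05], 0, 20], [[-4.8, -0.3, -0.05], 0, 20], [[-5.2, -0.3, -0.05], 0, 20], [[-5.2, -0.3, -0.05], 0, 20]]'

```text
clock: 21.2
tool_pos: [0.5044, -0.0149, 0.0257]
tool_rot: [0.0, 0.69, 0.723, 0.001]
contact_force: [0.8, 3.5, 6.0]
gripper_width: 0.033
```

```bash
python3 - <<'E'
from pl import *
o,p,r=cur();print(w2s(p))
x,y=s2w(-69,-32);goto(x,y,.0242,.0475)
t=bot.grab_frame("top");s=bot.grab_frame("side");crop("o_s",s,240,190,120,90);crop("o_t",t,225,185,110,82)
E
```

```text
[-81.89487623 -32.23704364]
t 21.2 pos [ 0.5044 -0.0149  0.0257] yaw 0.0467 q6 1.36 tilt [0.0017 0.0017] -> shift cm [-1.29  0.02  0.15] turn -0.001 F [0.8 3.5 6. ] w 0.033
```

View pics/o_s.png

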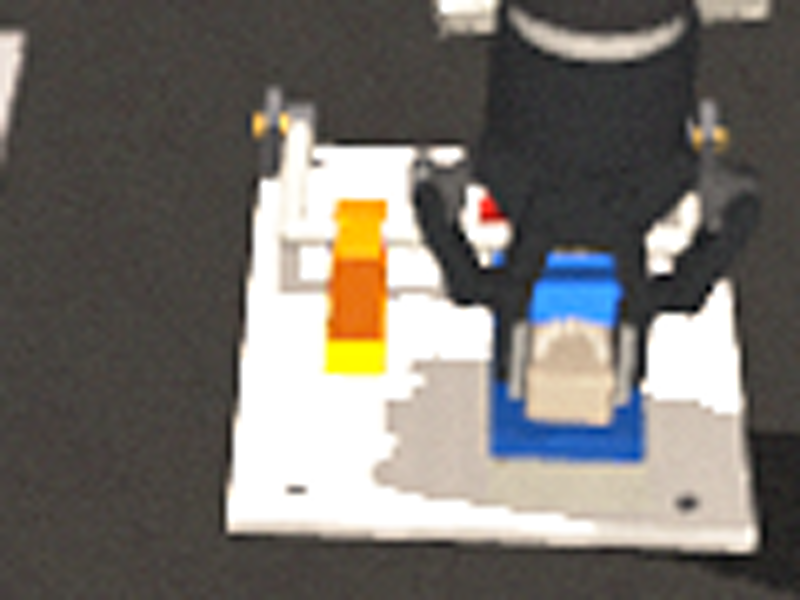

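View pics/o_t.png

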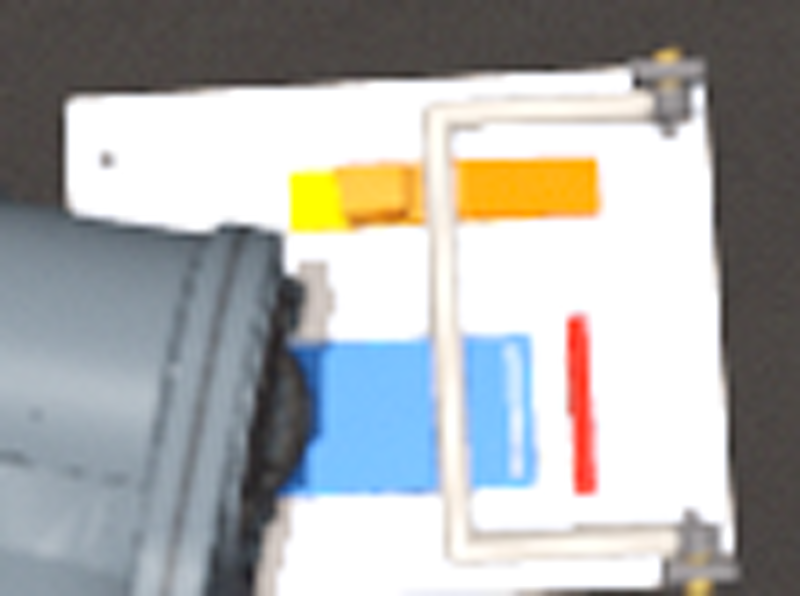

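```bash
cat >> pl.py <<'E'
def plate2(t,b,p0,z=.010):
    m=masks("top",t,b,lambda c:(c[...,2]-c[...,0]>45).astype(np.uint8))
    h=cv2.convexHull(cv2.findNonZero(m));m=np.zeros(m.shape);cv2.fillConvexPoly(m,h,1)
    p,c=fit([("top",b,m)],[box(-70,70,-30,30,0,12)],p0,z)
    print("plate",p.round(4),"cost",round(c,1),"stand mm",w2s(p).round(1),"rel yaw",round(p[2]-ST[2],4));return p
E
python3 - <<'E'
from pl import *
t=bot.grab_frame("top")
p=plate2(t,(270,225,40,36),[.506,-.057,-1.523])
ov(t,"top",[(tf(p,box(-70,70,-30,30,0,12),.01),(0,0,255))],"p_t",225,185,110,82)
E
```

```text
plate [ 0.5084 -0.0591 -1.5425] cost 8.8 stand mm [-37.6 -30.4] rel yaw -0.0195
```

View pics/p_t.png

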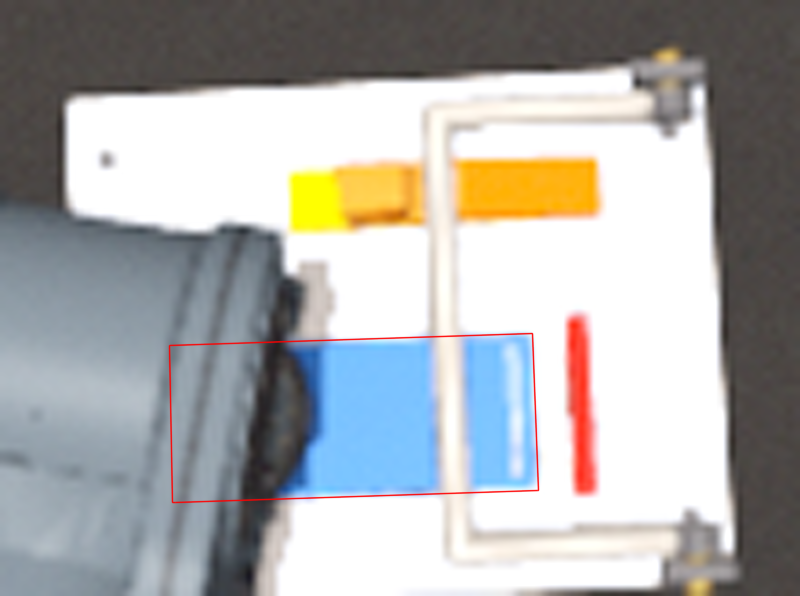

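Emit:
servo_tool --steps '[[[-0.5, -0.02, 0], -0.015, 20], [[-1.0, -0.02, 0], -0.015, 20], [[-1.3, -0.02, 0], -0.015, 20], [[-1.5, -0.02, 0], -0.015, 20], [[-1.6, -0.02, 0], -0.015, 20]]'

```text
clock: 21.98
tool_pos: [0.5047, -0.0275, 0.0257]
tool_rot: [-0.003, 0.684, 0.729, 0.004]
contact_force: [-0.2, 13.3, 8.0]
gripper_width: 0.0328
```

```bash
python3 - <<'E'
from pl import *
o,p,r=cur();print(w2s(p),r.as_rotvec(),o["contact_force"],o["moment"])
t=bot.grab_frame("top")
p=plate2(t,(276,225,40,36),[.508,-.07,-1.523])
crop("q_t",t,265,205,60,60)
E
```

```text
[-69.29271868 -32.57126781] [-2.14662215 -2.28678372 -0.01213814] [-0.18752055 13.31653807  8.0482522 ] [ 2.41996877  0.18782932 -0.13825157]
plate [ 0.5091 -0.0713 -1.5185] cost 6.6 stand mm [-25.4 -30.2] rel yaw 0.0045
```

View pics/q_t.png

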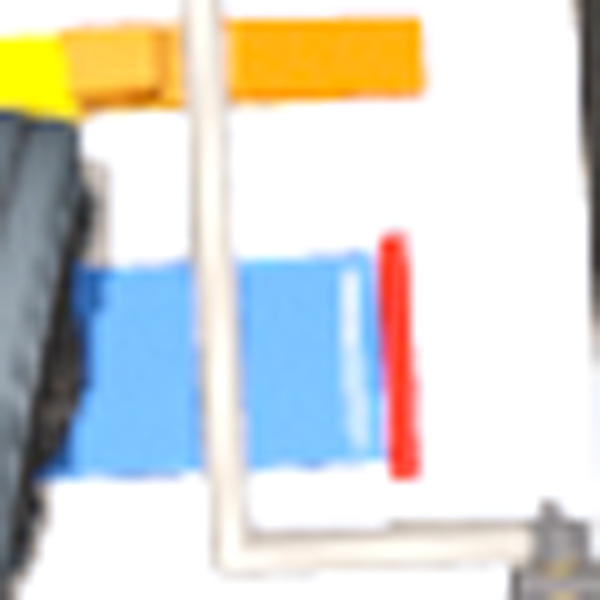

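Emit:
servo_tool --steps '[[[-0.1, 0, 0], 0.006, 20], [[-0.2, 0, 0], 0.008, 20], [[-0.2, 0, 0], 0.008, 20]]'

```text
clock: 22.4
tool_pos: [0.5049, -0.0276, 0.0257]
tool_rot: [-0.004, 0.686, 0.727, 0.005]
contact_force: [1.4, 16.5, 8.3]
gripper_width: 0.0332
```

```bash
python3 - <<'E'
from pl import *
o,p,r=cur();print(w2s(p),o["contact_force"],o["moment"])
t=bot.grab_frame("top")
p=plate2(t,(276,225,40,36),[.508,-.07,-1.523])
crop("r_t",t,265,205,60,60)
E
```

```text
[-69.26661308 -32.29395662] [ 1.43183679 16.49059706  8.29301064] [2.85887719 0.11857784 0.2739398 ]
plate [ 0.5093 -0.0713 -1.5219] cost 6.1 stand mm [-25.3 -30. ] rel yaw 0.0011
```

View pics/r_t.png

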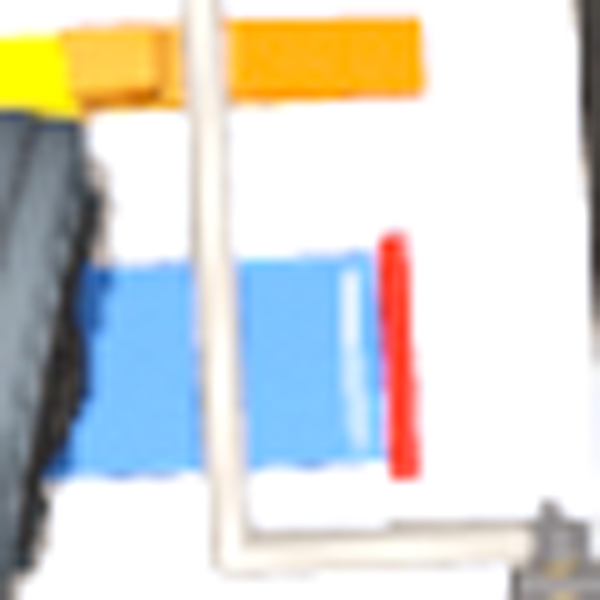

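Emit:
servo_tool --steps '[[[0.3, 0, 0], -0.004, 20], [[0.5, 0, 0], -0.004, 20], [[0.5, 0, 0], -0.004, 50], [[0.5, 0, 0], -0.004, 55], [[0.5, 0, 0], -0.004, 60], [[0.5, 0, -1], -0.004, 60], [[0.5, 0, -4], -0.004, 60], [[0.5, 0, -8], -0.004, 60], [[6, 0, -12], -0.004, 60], [[12, 0, -13], 0, 60]]'

```text
clock: 23.7
tool_pos: [0.5004, 0.0837, 0.1582]
tool_rot: [0.003, 0.689, 0.725, 0.002]
contact_force: [1.2, 0.8, -0.4]
gripper_width: 0.0514
```

```bash
python3 - <<'E'
from pl import *
t=bot.grab_frame("top");s=bot.grab_frame("side");np.save("t3.npy",t)
p=plate2(t,(250,220,66,42),[.508,-.07,-1.523])
b=(255,200,65,22)
crop("u_t",t,225,185,110,82);crop("u_s",s,240,190,120,90)
x,y=s2w(-23,53);goto(x,y,.1,.048)
E
```

```text
plate [ 0.5093 -0.0717 -1.5222] cost 18.7 stand mm [-25.  -30.1] rel yaw 0.0008
t 23.8 pos [0.4991 0.0885 0.1576] yaw 0.0608 q6 1.55 tilt [0.0056 0.0028] -> shift cm [-16.37   8.31   5.76] turn 0.013 F [ 0.7 -0.4  0.4] w 0.051
```

View pics/u_t.png

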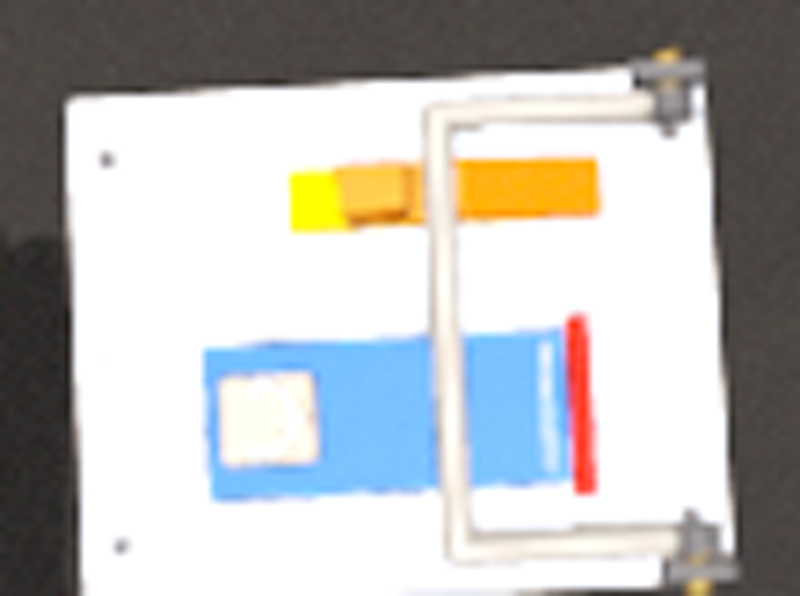

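View pics/u_s.png

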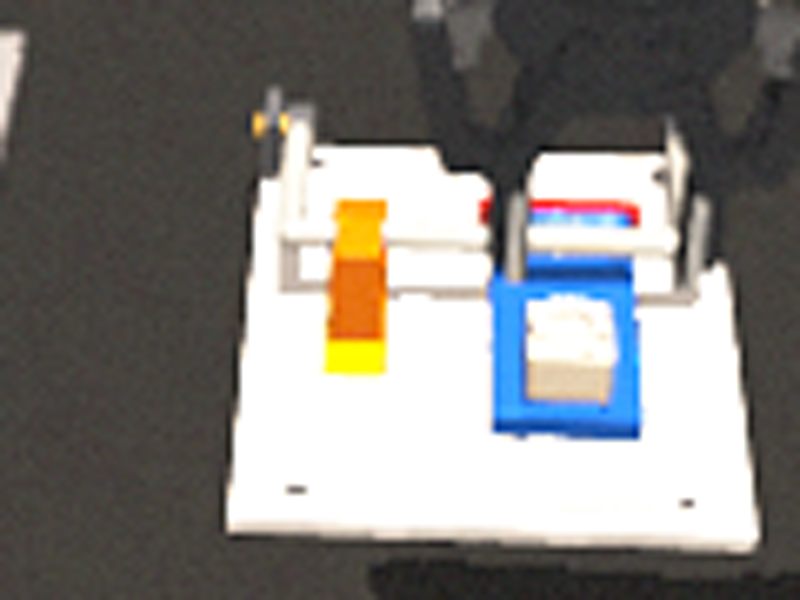

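```bash
python3 - <<'E'
from g import *
goto(.5910,-.0708,.075,.048)
E
```

```text
t 23.8 pos [0.4991 0.0885 0.1576] yaw 0.0608 q6 1.55 tilt [0.0056 0.0028] -> shift cm [-16.48   8.15   8.26] turn 0.013 F [ 0.7 -0.4  0.4] w 0.051
```

Emit:
servo_tool --steps '[[[-5, 2.5, 1], 0.01, 60], [[-10, 5, 2], 0.01, 60], [[-14.5, 7.2, 4], 0.01, 60], [[-16.5, 8.1, 6.5], 0.01, 60], [[-16.5, 8.1, 8], 0.01, 60], [[-16.5, 8.1, 8], 0.01, 60]]'

```text
clock: 24.55
tool_pos: [0.586, -0.0763, 0.0722]
tool_rot: [-0.002, 0.691, 0.722, -0.001]
contact_force: [0.1, 0.8, -0.8]
gripper_width: 0.0515
```

```bash
python3 - <<'E'
from g import *
goto(.5910,-.0708,.0278,.048)
s=bot.grab_frame("side");crop("v_s",s,240,190,120,90)
E
```

```text
t 24.55 pos [ 0.586  -0.0763  0.0722] yaw 0.0438 q6 1.28 tilt [-0.0042  0.0014] -> shift cm [0.52 0.54 4.44] turn -0.004 F [ 0.1  0.8 -0.8] w 0.0515
```

View pics/v_s.png

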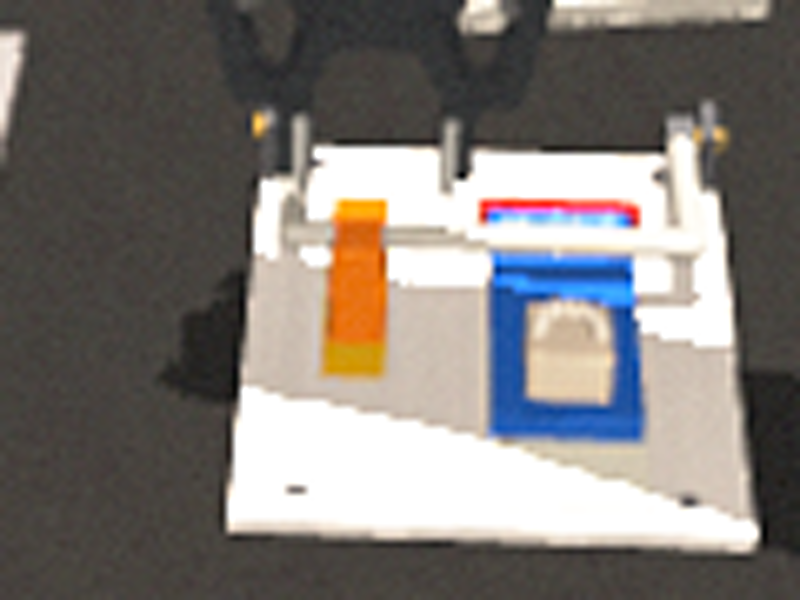

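Emit:
servo_tool --steps '[[[0.5, 0.5, 0], -0.004, 60], [[0.5, 0.5, 0], -0.004, 60], [[0.5, 0.5, 0], -0.004, 60]]'

```text
clock: 24.98
tool_pos: [0.5931, -0.0711, 0.0748]
tool_rot: [0.001, 0.69, 0.724, 0.0]
contact_force: [0.0, 0.3, -0.2]
gripper_width: 0.0512
```

```bash
python3 - <<'E'
from g import *
goto(.5910,-.0708,.0278,.048)
E
```

```text
t 24.98 pos [ 0.5931 -0.0711  0.0748] yaw 0.0489 q6 1.29 tilt [ 0.0014 -0.0004] -> shift cm [ 0.05 -0.22  4.7 ] turn 0.001 F [ 0.   0.3 -0.2] w 0.0512
```

Emit:
servo_tool --steps '[[[0, -0.2, 2], 0, 60], [[0, -0.2, 3.8], 0, 60], [[0, -0.2, 4.6], 0, 60], [[0, -0.2, 4.7], 0, 60], [[0, -0.2, 4.7], 0, 60]]'

```text
clock: 25.6
tool_pos: [0.591, -0.0718, 0.0274]
tool_rot: [0.0, 0.69, 0.724, 0.0]
contact_force: [0.3, 0.1, 0.0]
gripper_width: 0.0512
```

```bash
python3 - <<'E'
from g import *
goto(.5910,-.0708,.0278,.048)
s=bot.grab_frame("side");crop("w_s2",s,240,190,120,90)
E
```

```text
t 25.6 pos [ 0.591  -0.0718  0.0274] yaw 0.0478 q6 1.29 tilt [ 0.0007 -0.0002] -> shift cm [ 0.1   0.   -0.04] turn -0.0 F [0.3 0.1 0. ] w 0.0512
```

View pics/w_s2.png

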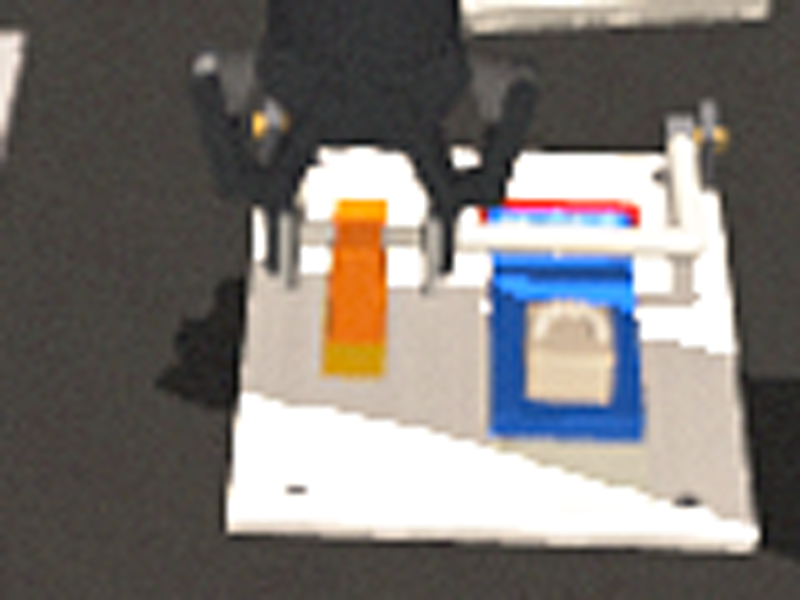

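Emit:
servo_tool --steps '[[[0.1, 0, -0.03], 0, 20], [[0.1, 0, -0.03], 0, 0], [[0.1, 0, -0.03], 0, 0], [[0.1, 0, -0.03], 0, 0], [[0.1, 0, -0.03], 0, 0], [[0.8, 0, -0.03], 0, 0], [[1.6, 0, -0.03], 0, 0], [[2.4, 0, -0.03], 0, 0], [[3.2, 0, -0.03], 0, 0], [[4.0, 0, -0.03], 0, 0]]'

```text
clock: 26.9
tool_pos: [0.5895, -0.0362, 0.0282]
tool_rot: [0.004, 0.691, 0.723, -0.003]
contact_force: [0.6, -8.9, 3.7]
gripper_width: 0.019
```

Emit:
servo_tool --steps '[[[0.8, 0, 0], 0, 0], [[1.6, 0, 0], 0, 0], [[2.4, 0, 0], 0, 0], [[3.4, 0, -0.05], 0, 0], [[4.6, 0, -0.1], 0, 0], [[6, 0, -0.3], 0, 0], [[7.0, 0, -1.5], 0, 0], [[7, 0, -4], 0, 0], [[7, 0, -7], 0, 0], [[7, 0, -7], 0, 0]]'

```text
clock: 28.15
tool_pos: [0.5876, 0.039, 0.1007]
tool_rot: [0.002, 0.69, 0.724, 0.002]
contact_force: [1.0, -0.1, -0.6]
gripper_width: 0.0189
```

```bash
python3 - <<'E'
from pl import *
t=bot.grab_frame("top");s=bot.grab_frame("side");np.save("t4.npy",t)
p=plate2(t,(250,220,66,42),[.508,-.07,-1.523])
crop("x_t",t,225,185,110,82);crop("x_s",s,240,160,120,90)
goto(.4636,-.3901,.12,1.861)
E
```

```text
plate [ 0.5093 -0.0716 -1.5215] cost 20.3 stand mm [-25. -30.] rel yaw 0.0015
t 28.25 pos [0.5853 0.0388 0.0971] yaw 0.0484 q6 1.47 tilt [-0.0001  0.0005] -> shift cm [-42.25 -14.23  -2.31] turn 1.329 F [-0.9  0.3 -1.7] w 0.0189
```

View pics/x_t.png

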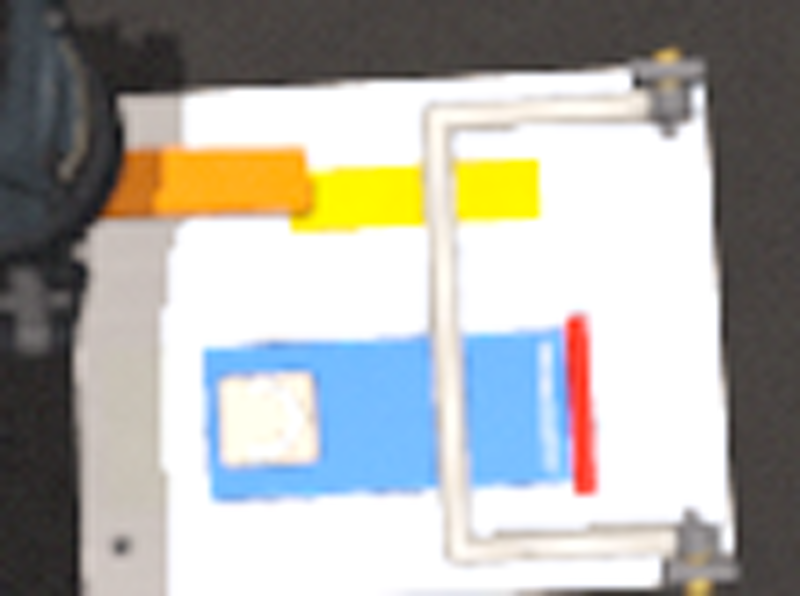

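View pics/x_s.png

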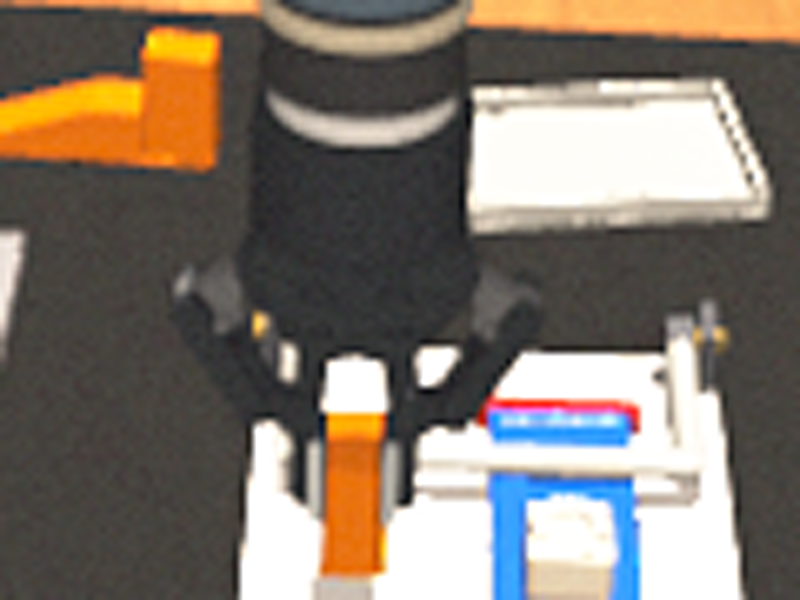

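Emit:
servo_tool --steps '[[[0, 0, -2.5], 0, 0], [[-4, -1.4, -3], -0.18, 0], [[-9, -3, -3], -0.36, 0], [[-14, -4.8, -3], -0.54, 0], [[-19, -6.4, -3], -0.72, 0], [[-24, -8, -3], -0.9, 0], [[-29, -9.8, -3], -1.08, 0], [[-34, -11.5, -3], -1.26, 0], [[-39, -13.2, -3], -1.44, 0], [[-42.2, -14.2, -3], -1.62, 0]]'

```text
clock: 29.5
tool_pos: [0.4618, -0.3914, 0.1248]
tool_rot: [-0.001, -0.05, 0.999, 0.001]
contact_force: [0.4, 0.9, -0.4]
gripper_width: 0.019
```

```bash
python3 - <<'E'
from g import *
goto(.4645,-.3895,.07,1.855)
E
```

```text
t 29.5 pos [ 0.4618 -0.3914  0.1248] yaw 1.6717 q6 -0.91 tilt [-0.0027  0.0027] -> shift cm [-0.3   0.15  5.47] turn -0.183 F [ 0.4  0.9 -0.4] w 0.019
```

Emit:
servo_tool --steps '[[[-0.3, 0.1, 1], -0.183, 0], [[-0.3, 0.1, 3], -0.183, 0], [[-0.3, 0.1, 5], -0.183, 0], [[-0.3, 0.1, 6], -0.183, 0], [[-0.3, 0.1, 6], -0.183, 0], [[-0.3, 0.1, 6], -0.183, 0]]'

```text
clock: 30.25
tool_pos: [0.467, -0.389, 0.0678]
tool_rot: [0.0, -0.14, 0.99, -0.0]
contact_force: [-0.5, 0.7, -0.8]
gripper_width: 0.0191
```

```bash
python3 - <<'E'
from g import *
goto(.4645,-.3895,.021,1.855)
t=bot.grab_frame("top");s=bot.grab_frame("side");crop("y_t",t,350,195,80,90);crop("y_s",s,220,155,150,112)
E
```

```text
t 30.25 pos [ 0.467  -0.389   0.0678] yaw 1.851 q6 -1.09 tilt [ 0.0006 -0.0006] -> shift cm [0.25 0.03 4.68] turn -0.004 F [-0.5  0.7 -0.8] w 0.0191
```

View pics/y_t.png

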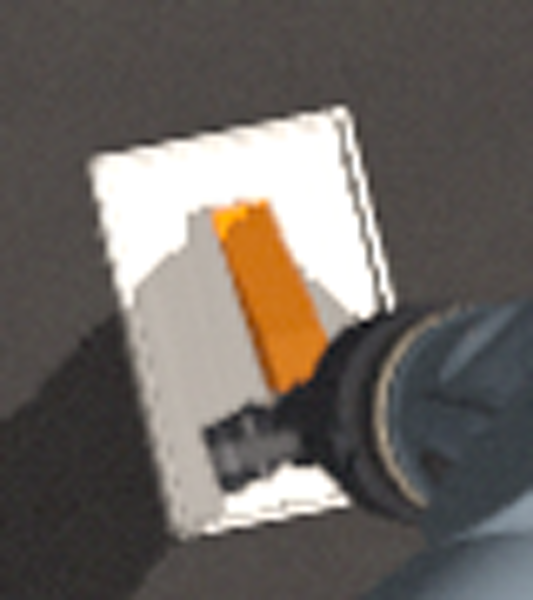

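View pics/y_s.png

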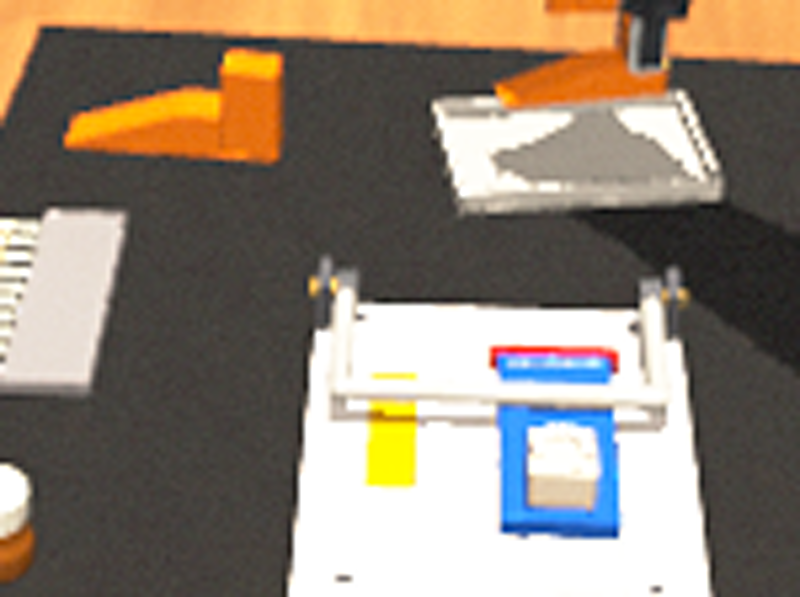

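Bar rests on the plate; wedge hovers over its tray. Lower and release.

Emit:
servo_tool --steps '[[[0.2, 0, 2], 0, 0], [[0.2, 0, 3.8], 0, 0], [[0.2, 0, 4.5], 0, 0], [[0.2, 0, 4.7], 0, 0], [[0.2, 0, 4.7], 0, 0]]'

```text
clock: 30.98
tool_pos: [0.4645, -0.3892, 0.0222]
tool_rot: [-0.0, -0.14, 0.99, -0.0]
contact_force: [-2.7, 1.9, 6.4]
gripper_width: 0.0191
```

Emit:
servo_tool --steps '[[[0, 0, 0], 0, 20], [[0, 0, 0], 0, 50], [[0, 0, 0], 0, 60], [[0, 0, 0], 0, 60], [[0, 0, -3], 0, 60], [[0, 0, -8], 0, 60], [[0, 4, -13], 0, 60], [[0, 10, -16], 0, 60], [[0, 16, -18], 0, 60], [[0, 16, -18], 0, 60]]'

```text
clock: 32.22
tool_pos: [0.4207, -0.2335, 0.2029]
tool_rot: [0.002, -0.141, 0.99, -0.001]
contact_force: [0.1, 0.2, -0.3]
gripper_width: 0.0513
```

```bash
python3 - <<'E'
from pl import *
t=bot.grab_frame("top");s=bot.grab_frame("side")
cv2.imwrite("pics/z_t.png",cv2.resize(t[:,:,::-1],(800,600)));crop("z_s",s,190,155,190,142)
crop("z_tr",t,350,195,80,90);goto(.45,-.25,.2,1.86)
b=(366,215,50,55);p,c=fit([("top",b,masks("top",t,b,orange2))],wprof(),[.4857,-.3833,.29],.004);print("wedge",p.round(4),c)
E
```

```text
t 32.33 pos [ 0.4209 -0.2354  0.2009] yaw 1.8522 q6 -0.93 tilt [ 0.0016 -0.0015] -> shift cm [-2.39 -2.21  0.1 ] turn -0.008 F [-0.2 -0.1 -0.6] w 0.0515
wedge [ 0.488  -0.3841  0.287 ] 39.629520697167756
```

View pics/z_t.png

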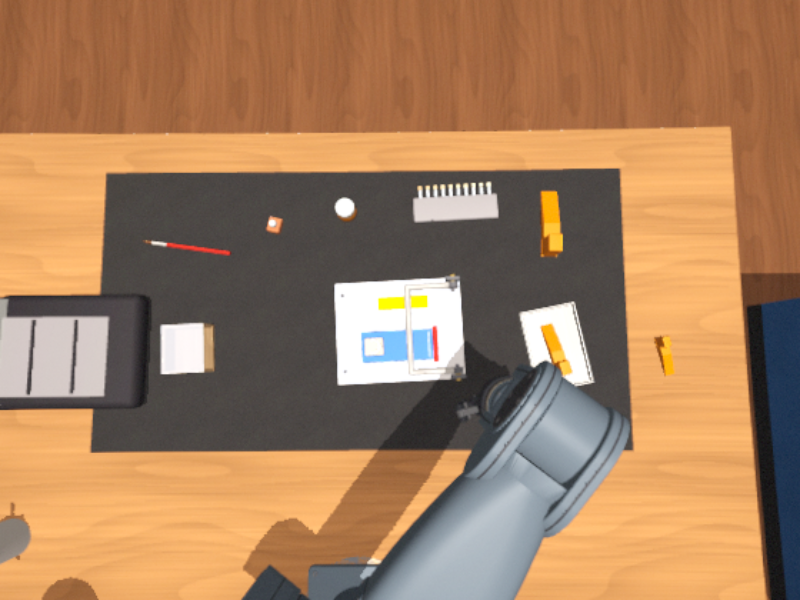

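View pics/z_s.png

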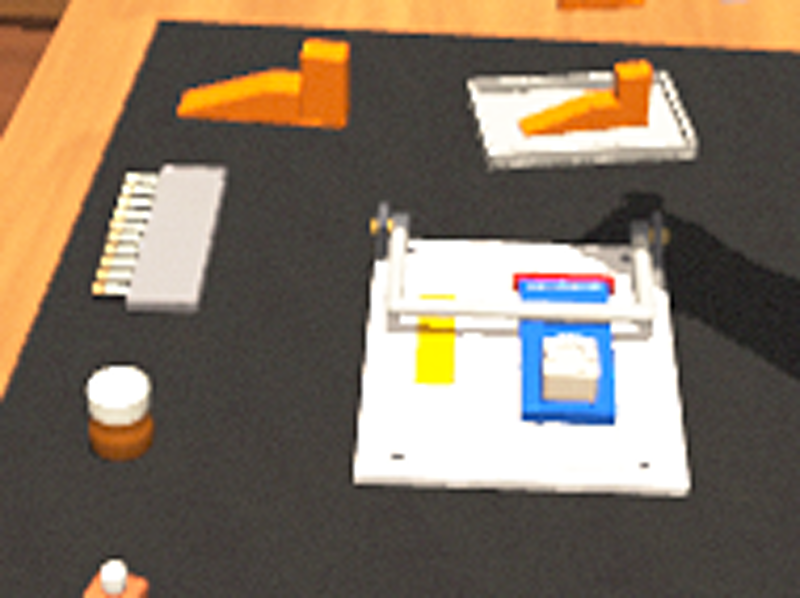

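```bash
python3 - <<'E'
from pl import *
t=bot.grab_frame("top");s=bot.grab_frame("side")
plate2(t,(250,220,66,42),[.508,-.07,-1.523]);stopline(t)
P=lambda z:tf(ST,[[0,.075-.0,0]],z)
for nm,z in(("closed",.022),("plate",.028),("wedge",.038)): print(nm,[proj("side",tf(ST,[[0,y,0]],z))[0].round(1).tolist() for y in(.025,-.075)])
crop("zz",s,275,210,70,50)
s0=np.load("s0.npy");crop("zz0",s0,275,210,70,50)
E
```

```text
plate [ 0.5092 -0.0718 -1.5224] cost 20.3 stand mm [-24.9 -30.1] rel yaw 0.0006
stop y-axis yaw -1.5251465171512881
closed [[303.3, 228.8], [339.5, 229.9]]
plate [[303.3, 227.0], [339.6, 228.2]]
wedge [[303.5, 224.1], [339.9, 225.3]]
```

View pics/zz.png

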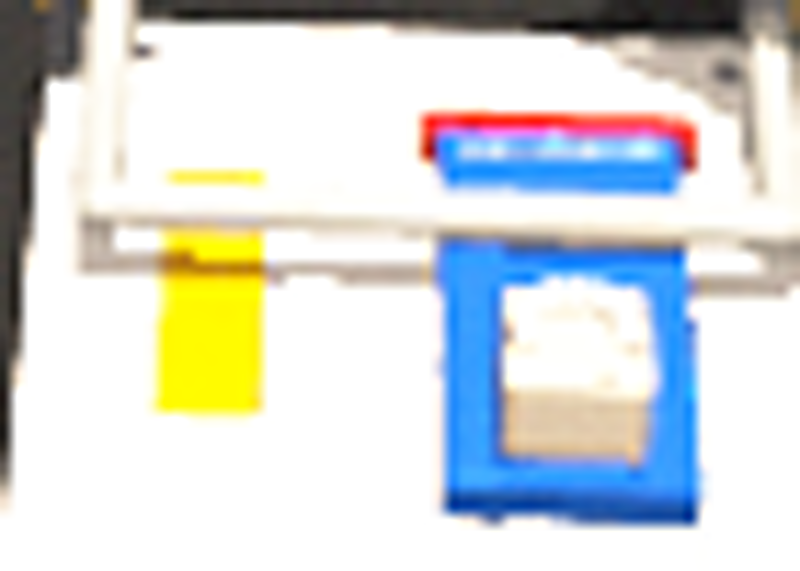

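View pics/zz0.png

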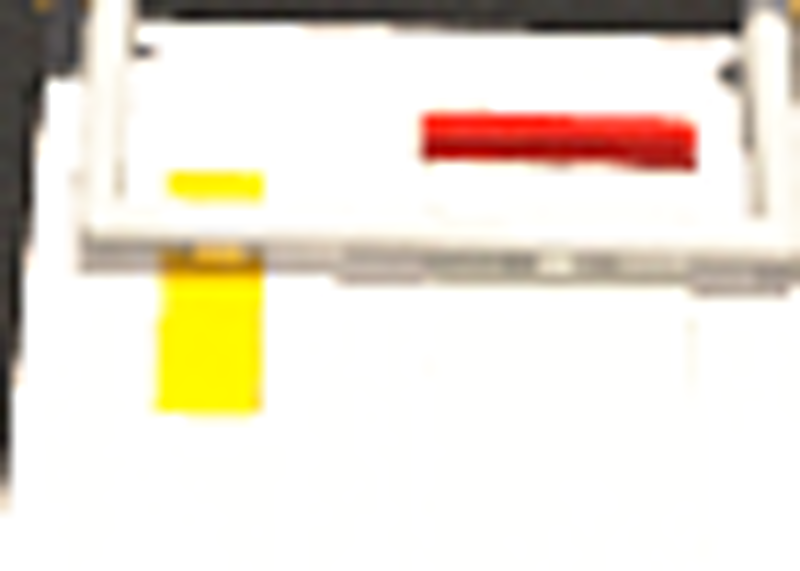

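```bash
python3 -c "
from rig import bot
print(bot.close_job(), bot.get_obs()['clock'])"
```

```text
the job is handed in; nothing more can be done
the job is handed in; nothing more can be done
```

The job is done and handed in at about 32.5 s of the 72 s allowed; `close_job` gave no verdict. I used the wedge in the tray, the middle of the three sizes. It held the bar open by itself while I slid the plate home, then I drew it out and put it back in its tray.

**Last checks (from the camera pictures):**
- **Plate:** its centre is at stand x = -24.9 mm, y = -30.1 mm, against a target of -25 and -30. It is within about 0.003 rad of square and its front edge is against the red stop.
- **Bar:** in the side view it sits about 1.75 px higher than when shut, against 1.8 px expected for resting on the plate.
- **Wedge:** it looks flat in its tray, about 3 mm from where it started. That fit was rougher than the first because the arm partly covered the wedge.
- **Other things:** the model is upright, the other things look unmoved in the final pictures, and the gripper is clear of everything.

**Disagreements and slips:**
- The two cameras differed by 2–6 mm on the wedge. The top camera read about 2 mm more in x than the robot, and I corrected for that.
- Pushing the wedge in took up to about 18 N, above the stated 5–12 N.
- The plate dropped an estimated 5–6 mm onto the bed when I first set it down, because the fingertips touched the bed first. It landed flat.

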